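# Open the side arm of the culture flask

## Robot

A 6-joint arm with a two-finger parallel gripper is mounted at the origin on the work surface. World frame = base frame: x ahead of the robot, y to its left, z up, the work surface at z = 0. Lengths are in m, angles in rad, forces in N, time in s.
With the tool pointing down it reaches from about 0.375 to 0.9 m from the base axis. Payload 3.1 kg.
Tool frame: the origin (TCP) lies on the centre line of the jaws, within the pads' length; the fingertips stand robot.tip_reach ahead of it and the grasp point (between the pads) is the TCP (robot.tip_reach is the distance from the TCP to the fingertips, in m); z points along the fingers, y is the direction in which the jaws open and shut (so a half turn about z gives the same grasp; the last joint's range is limited). The gripper opens to 87 mm and grips with 3 to 60 N. Pads are 19 mm wide; open, the fingers measure 117 mm over their backs; the gripper's body (75 mm by 190 mm) begins 51 mm behind the grasp point.
Start: joints at [-1.452, 0.527, 1.433, -0, 1.181, -0.178], TCP at [0.183, -0.597, 0.209] pointing down, gripper open.
Joint ranges: [-3.08, 3.08], [-0.75, 2.2], [0.22, 2.44], [-1.43, 4.57], [0, 2.65], [-2.85, 2.85]. Speed limits (rad/s): [2.79, 2.79, 3.14, 3.14, 3.14, 3.14].

## Interface

Orientations are given as a unit quaternion [x, y, z, w].
In Python, from rig import telemetry, viewer, robot gives the robot as it stands. The module is installed in compiled form; this text tells all that it offers.
- The arm moves only by the tool step_arm, never from a script. Its argument "targets" is a list of rows, each an object of numbers: "dx", "dy", "dz": the shift along the tool's x, y, z in m; "rx", "ry", "rz": the turn, a rotation vector about the tool's x, y, z in degrees. In form: [{"dx": .., "dy": .., "dz": .., "rx": .., "ry": .., "rz": ..}, ...]. A call has exactly 5 rows; each row is the pose to reach, as a shift and turn from the pose measured when the call began, along the tool's axes at that moment; what a row does not reach only later rows make up. A row lasts 1/8 s, in which the tool goes at most 62.5 mm and 10.7 degrees, less where a joint would pass 70% of its speed; a pose out of reach is approached as far as the arm can. A call with a gripper value outside its range is refused whole. "gripper" is the opening, from 0 (shut) to 1 (fully open), set as the call begins (left out, the last holds). The fingers move at their own pace and stop on an object; "force" is the grip in N (left out, the last holds). Time passes only in rows, so rows that repeat a pose let the fingers close, or fill a call up. It gives the time, the measured TCP pose, the force and the opening at its end, in the units of the state.
- telemetry.get_obs(): the state, without advancing time (a new reading comes with each control period).
- viewer.camera(name): name is "side" or "top"; returns a dict with "img" (480x640x3 uint8, blue, green, red), "depth" (480x640 float32, m along the optical axis (not along the pixel's ray), 0 where there is no reading), "K" (3x3 intrinsics, pixels), "R" (3x3) and "t" (3): a world point X has camera coordinates R X + t. Camera axes: x right, y down, z forward; pixel columns grow to the right and rows downward; lengths in m; the calibration is good to about 2 mm. A picture is of the moment at which its call begins.
- robot.hand_in(): hands the job in, once; it reports no verdict.
The state is a dict: "time": time; "q": joint angles; "joint_velocities": joint speeds; "joint_torque": joint torques, N m; "position": TCP position; "tool_rot": TCP orientation; "ft_force": force on the tool from outside, world axes, zero at the start; "moment": the same for the moment, N m; "grip_width": finger opening in m.
Only numpy, scipy, OpenCV 4.12 (cv2) and the standard library are available. Lean on these libraries where they do the work, as an engineer would, in place of code of your own. Each camera call takes 0.05 s, during which the arm holds its last target.

## Task

Unscrew the cap from the slanting side arm of the culture flask, easing it round lightly without wrenching it, pressing on it or pulling it against the thin glass thread, and keep hold of it as it comes free. Then set it down gently, open side down, on the steel tray, let go of it, and leave the other glassware where it stands.

Things in the scene. Friction and masses are not known exactly. Their poses are not given: they have to be found in the camera images.
- mouth (a point): centre of the mouth rim of the flask's slanting clear-glass side arm, which the cap closes. Its z axis is the arm's axis, up and out of the mouth, 35 degrees from vertical, leaning roughly towards the robot. Right-hand thread, pitch 6 mm: anticlockwise, seen looking onto the cap's top, unscrews. Neck under the cap: 37 mm diameter, with a 40 mm collar 6 mm below the tight cap's rim
- cap: plain ribbed plastic screw cap on the side arm, 46 mm outside diameter, 28 mm high, 30 to 60 g, closed top. Origin at the centre of its open lower rim, z axis out through the top. Tight, this rim lies 24 mm down the side arm from the mouth and the top 4 mm above it. A 30 N squeeze turns it. The glass thread is thin: keep the force between cap and side arm under 15 N in any direction
- cap_top (a point): centre of the cap's closed top. The cap starts hand-tight on a soft seal (about 3 N, gone after a quarter turn), rises 6 mm a turn and leaves the thread after about 1.5 turns (9 mm); its skirt then still surrounds the neck by 15 mm and is drawn off along the axis. Play of cap on neck: 1 mm sideways and along. A part-unscrewed cap stays where it is when let go
- flask: fixed assembly, origin on the bench under its middle, x axis away from the side arm, z up. White stirrer 160 x 160 x 42 mm; on it a glass flask 100 mm wide, central neck with a fixed 58 mm ribbed lid, its top 191 mm up. Side arm's mouth 97 mm to -x, 197 mm up. A retort rod 372 mm high, 135 mm to +x, clamps the central neck. Glass: do not knock it
- tray: stainless steel tray 180 x 140 mm (x, y) with a low rim, 14 mm high, wall and floor 2 mm, 0.6 kg, loose on the bench. Origin at the centre of its underside; the inner floor is 2 mm above it. It stands to the left or the right of the flask
- reagent: bystander: closed amber glass bottle, 62 mm diameter, 135 mm high, upright, origin at the centre of its underside; on the other side of the flask from the tray
- conical: bystander: empty conical flask, 80 mm wide at the base, 108 mm high, origin at the centre of its underside; beyond, on the right
- dishes: bystander: stack of three closed clear culture dishes, 94 mm diameter, 48 mm high, origin at the centre of its underside; beyond, on the left
There are look-alikes about, which are no part of the job. Of the things that look like the tray, take the one that is farthest from the robot's base at the start.

How it is judged:
By the outcome, as a careful person would: the job done as asked, in the order asked, and still so for the second after the job is handed in, with the robot touching nothing.
It also fails if it takes over 72 s, if anything falls off the work surface, if the arm or the gripper's body presses on something with over 40 N, if the wrist force passes 120 N, or if a joint passes its speed limit or range.

## Working session

There is one attempt and no reset: what is moved stays moved. The work goes in short steps, Python scripts to look and compute and a tool call to move; the robot and the scene stay as the last step left them, time stands still between calls to the robot, and variables do not carry over. Pictures are saved under pics/ and viewed, and the job is handed in when it is done.

Besides the shell and the picture viewer there is one more tool, called after ">>>" by a JSON object that holds its "name" and its "arguments", one argument or row to a line. step_arm: Moves the arm, as the interface text tells. Its arguments: {"type":"object","properties":{"targets":{"type":"array"},"gripper":{"type":"number"},"force":{"type":"number"}},"required":["targets"]}

```bash
mkdir -p pics
cat > h.py <<'E'
import numpy as np,cv2
from rig import telemetry,viewer,robot
def snap(n,tag):
    c=viewer.camera(n); cv2.imwrite(f'pics/{tag}.png',c['img']); np.savez(f'pics/{tag}.npz',**{k:np.asarray(v) for k,v in c.items()}); return c
def load(tag): return dict(np.load(f'pics/{tag}.npz'))
def pts(c):
    d=c['depth'];v,u=np.mgrid[:480,:640];K=c['K']
    P=np.stack([(u-K[0,2])/K[0,0]*d,(v-K[1,2])/K[1,1]*d,d],-1)
    return (P-c['t'])@c['R']
def proj(c,X):
    p=c['K']@(c['R']@np.asarray(X,float)+c['t']);return p[:2]/p[2]
E
python3 - <<'E'
from h import *
for n in('side','top'):
    c=snap(n,n+'0');print(n,c['K'],c['R'],c['t'],'cam',-c['R'].T@c['t'])
o=telemetry.get_obs();print(o,robot.tip_reach)
E
```

```text
side [[549.25988988   0.         330.10699539]
 [  0.         549.25988988 224.85246272]
 [  0.           0.           1.        ]] [[-0.78886683 -0.61451535 -0.00774712]
 [-0.30642935  0.40423466 -0.86179777]
 [ 0.53271961 -0.67746972 -0.50719286]] [0.36227526 0.27221109 1.05063704] cam [-0.19049455  0.82436133  0.7702731 ]
top [[529.44529891   0.         325.06907711]
 [  0.         529.44529891 233.22002649]
 [  0.           0.           1.        ]] [[ 0.02161986 -0.99975526 -0.00469051]
 [-0.98854933 -0.02067625 -0.1494748 ]
 [ 0.14934123  0.00786842 -0.98875441]] [-0.0107325   0.49131802  1.24885539] cam [ 0.29941853 -0.01039778  1.30820059]
{'time': 0.1, 'q': array([-1.45150896e+00,  5.28378092e-01,  1.43381389e+00,  3.67886679e-05,
        1.18136427e+00, -1.78518670e-01]), 'joint_velocities': array([ 0.00103829, -0.00065164, -0.00462586, -0.00071781,  0.00088021,
        0.00176671]), 'joint_torque': array([ 4.52013228e-05, -4.40985811e+01, -1.77150947e+01,  6.34154677e-02,
        5.34482952e-02, -4.32292325e-05]), 'position': array([ 0.18333329, -0.59678017,  0.20855386]), 'tool_rot': array([ 9.88934976e-01,  1.48346384e-01,  4.60751305e-05, -9.80865824e-04]), 'ft_force': array([0.58918912, 0.20839665, 0.35962719]), 'moment': array([-0.01602716, -0.04135101, -0.00808774]), 'grip_width': 0.08695526797550011} 0.019
```

View pics/side0.png

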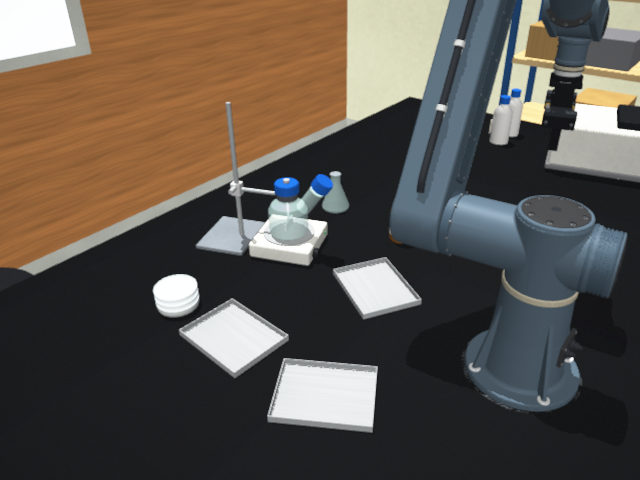

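View pics/top0.png

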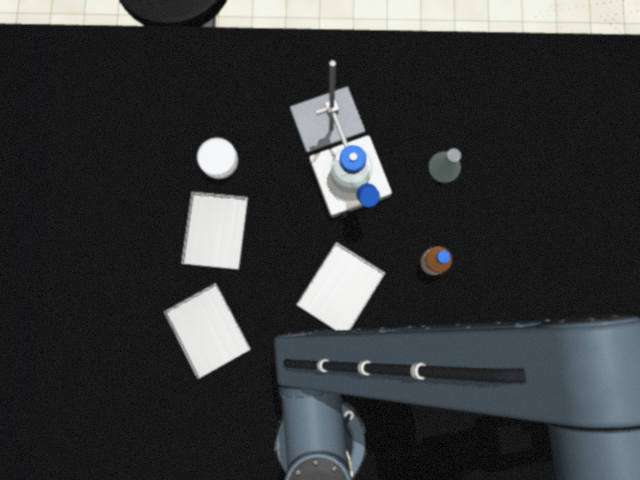

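The side view shows three trays at pixels (233,336), (325,395) and (376,287), which sit at (215,230), (207,330) and (341,288) in the top view. The side-arm cap is at side (320,186) / top (368,195). The other blue lid at top (352,158) is the fixed central one. Next I'll measure these.

```bash
cat > m.py <<'E'
from h import *
T=load('top0');S=load('side0')
PT=pts(T);PS=pts(S)
# trays: bright, low-saturation, by height
def ray(c,uv,z):
    d=c['R'].T@np.linalg.solve(c['K'],[uv[0],uv[1],1]);o=-c['R'].T@c['t'];return o+d*(z-o[2])/d[2]
g=cv2.cvtColor(T['img'],cv2.COLOR_BGR2HSV)
m=((g[...,2]>120)&(g[...,1]<40)).astype(np.uint8);m[:40]=0
cs,_=cv2.findContours(m,cv2.RETR_EXTERNAL,cv2.CHAIN_APPROX_NONE)
for c in cs:
    if cv2.contourArea(c)<800:continue
    q=np.array([ray(T,p[0],0.008)[:2] for p in c],np.float32)
    r=cv2.minAreaRect(q);print('top px',c.mean(0)[0],'rect',np.round(r[0],4),np.round(r[1],4),round(r[2],1),'dist',round(np.hypot(*r[0]),3), 'medz',np.median(PT[c[:,0,1],c[:,0,0],2]))
for n,c,P in(('top',T,PT),('side',S,PS)):
    g=cv2.cvtColor(c['img'],cv2.COLOR_BGR2HSV)
    m=((g[...,0]>100)&(g[...,0]<125)&(g[...,1]>180)&(g[...,2]>60)).astype(np.uint8)
    k,l,s,ce=cv2.connectedComponentsWithStats(m)
    for i in range(1,k):
        if s[i,4]>80:
            X=P[l==i];X=X[X[:,2]>.02];print(n,s[i],ce[i],np.median(X,0).round(4),X.min(0).round(3),X.max(0).round(3))
a=T['img'][120:240,280:480];cv2.imwrite('pics/ct.png',cv2.resize(a,None,fx=4,fy=4,interpolation=2))
a=S['img'][160:280,180:380];cv2.imwrite('pics/cs.png',cv2.resize(a,None,fx=4,fy=4,interpolation=2))
a=T['img'][180:390,150:400];cv2.imwrite('pics/ctray.png',cv2.resize(a,None,fx=2.5,fy=2.5,interpolation=2))
E
python3 m.py
```

```text
top px [206.80519481 330.66666667] rect [0.2526 0.2813] [0.1827 0.1432] 30.5 dist 0.378 medz 0.011451834604001968
top px [340.46818182 288.02727273] rect [ 0.3603 -0.0409] [0.1432 0.1832] 58.8 dist 0.363 medz 0.0031153319934590575
top px [214.62948207 230.5498008 ] rect [0.4987 0.2753] [0.1433 0.1828] 85.5 dist 0.57 medz 0.01148751793483668
top px [217.12389381 157.34513274] rect [0.6849 0.2788] [0.1025 0.1026] 1.2 dist 0.739 medz 0.013693048463009694
top px [339.01630435 145.78804348] rect [ 0.7126 -0.0339] [0.3063 0.1657] 21.5 dist 0.713 medz 0.01301580520939176
top [358 185  21  23 364] [368.02747253 195.68956044] [ 0.5498 -0.0915  0.2008] [ 0.529 -0.114  0.183] [ 0.574 -0.07   0.217]
side [500   0  22 104 563] [509.87033748  54.17584369] [ 0.8427 -1.9852  0.1692] [-0.19  -2.018  0.023] [0.868 0.824 0.77 ]
  return _methods._mean(a, axis=axis, dtype=dtype,
  ret = um.true_divide(
Traceback (most recent call last):
  File "m.py", line 20, in <module>
    X=P[l==i];X=X[X[:,2]>.02];print(n,s[i],ce[i],np.median(X,0).round(4),X.min(0).round(3),X.max(0).round(3))
                                                                         ~~~~~^^^
ValueError: zero-size array to reduction operation minimum which has no identity
```

```bash
sed -i 's/if s\[i,4\]>80:/if s[i,4]>80 and ce[i][1]>150:/' m.py; cat >> m.py <<'E'
E
python3 m.py | grep -v rect
```

```text
top [358 185  21  23 364] [368.02747253 195.68956044] [ 0.5498 -0.0915  0.2008] [ 0.529 -0.114  0.183] [ 0.574 -0.07   0.217]
side [311 174  21  21 320] [321.378125 183.80625 ] [ 0.5469 -0.0802  0.1954] [ 0.528 -0.114  0.169] [ 0.578 -0.064  0.212]
side [274 177  25  20 384] [286.23177083 187.0625    ] [ 0.6254 -0.0442  0.1793] [ 0.607 -0.086  0.157] [ 0.669 -0.026  0.187]
```

```bash
ls pics
```

```text
cs.png
ct.png
ctray.png
side0.npz
side0.png
top0.npz
top0.png
```

View pics/ct.png

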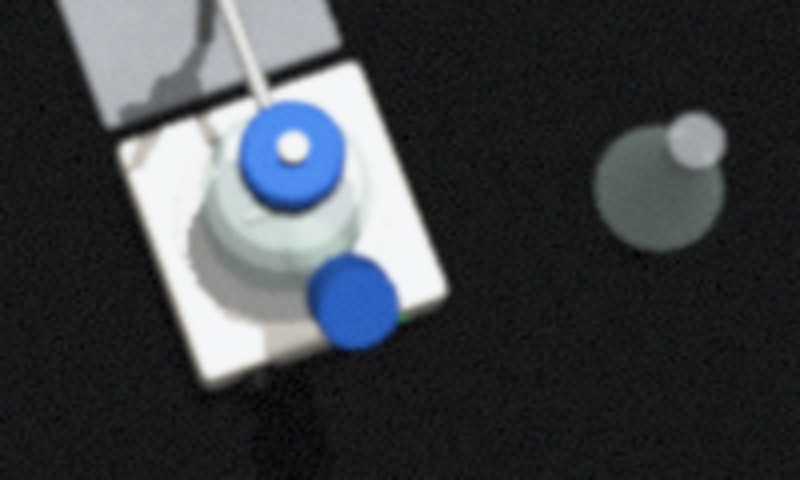

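View pics/cs.png

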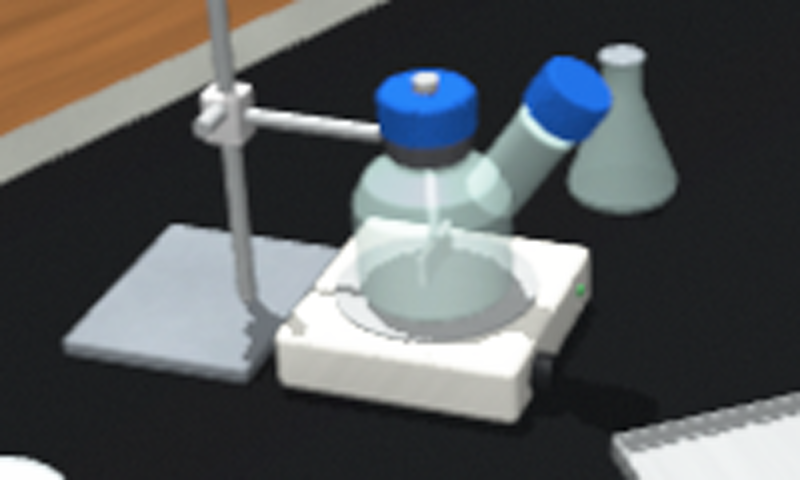

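View pics/ctray.png

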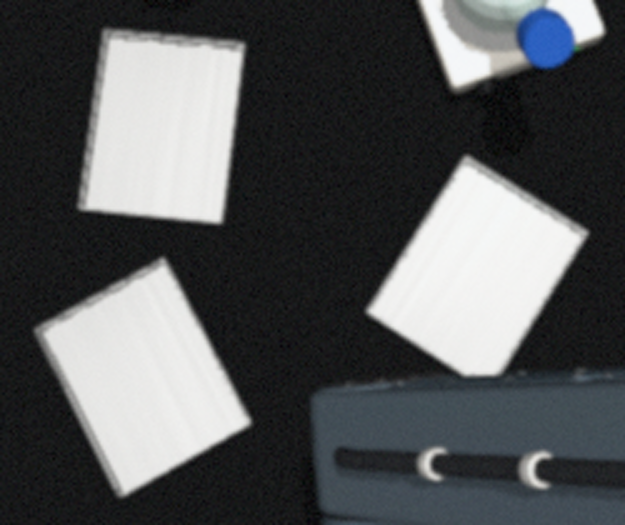

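```bash
cat > m2.py <<'E'
from h import *
T=load('top0');S=load('side0')
def ray(c,uv):
    d=c['R'].T@np.linalg.solve(c['K'],[uv[0],uv[1],1]);return -c['R'].T@c['t'],d/np.linalg.norm(d)
def atz(c,uv,z):
    o,d=ray(c,uv);return o+d*(z-o[2])/d[2]
def blue(c,seed):
    I=c['img'].astype(int);m=((I[...,0]-I[...,2]>50)&(I[...,0]>70)).astype(np.uint8)
    k,l=cv2.connectedComponents(m);mm=(l==l[seed[1],seed[0]]).astype(np.uint8)
    M=cv2.moments(mm,True);print('area',M['m00'],cv2.boundingRect(mm));return M['m10']/M['m00'],M['m01']/M['m00']
a=blue(T,(368,196));b=blue(S,(320,184));print(a,b)
def tri(a,b):
    A=np.zeros((3,3));y=np.zeros(3)
    rr=[ray(T,a),ray(S,b)]
    for o,d in rr:
        P=np.eye(3)-np.outer(d,d);A+=P;y+=P@o
    X=np.linalg.solve(A,y);print([np.linalg.norm((np.eye(3)-np.outer(d,d))@(X-o)).round(4) for o,d in rr]);return X
B=tri(a,b);print('cap body centre',B)
# stirrer top
cor=[(310,156.3),(370,135.5),(392,193.3),(331.3,216.3)]
Q=np.array([atz(T,c,.042)[:2] for c in cor]);print(Q.round(4),'c',Q.mean(0),[np.linalg.norm(Q[i]-Q[i-1]).round(4) for i in range(4)])
for i,j in((0,1),(3,2)):
    e=Q[i]-Q[j];print('yaw y-axis',np.degrees(np.arctan2(e[1],e[0]))-90)
for i,j in((0,3),(1,2)):
    e=Q[i]-Q[j];print('yaw x-axis',np.degrees(np.arctan2(e[1],e[0])))
print('lid top',atz(T,(353.2,157.3),.191))
# cap top plane
I=T['img'].astype(int);m=((I[...,0]-I[...,2]>50)&(I[...,0]>70)).astype(np.uint8);k,l=cv2.connectedComponents(m)
mm=cv2.erode((l==l[196,368]).astype(np.uint8),np.ones((7,7)));X=pts(T)[mm>0];c0=X.mean(0);n=np.linalg.svd(X-c0)[2][2];n*=np.sign(n[2]);print('plane',c0,n,'tilt',np.degrees(np.arccos(n[2])),'az',np.degrees(np.arctan2(n[1],n[0])))
E
python3 m2.py
```

```text
area 437.0 (357, 183, 23, 25)
area 360.0 (310, 174, 23, 22)
(367.9610983981693, 195.04805491990848) (321.5111111111111, 184.25277777777777)
[np.float64(0.0006), np.float64(0.0006)]
cap body centre [ 0.55448489 -0.09210381  0.18803268]
[[ 0.6823  0.0411]
 [ 0.7388 -0.1067]
 [ 0.5928 -0.1618]
 [ 0.5326 -0.0146]] c [ 0.63658877 -0.06050105] [np.float64(0.1597), np.float64(0.1583), np.float64(0.156), np.float64(0.1591)]
yaw y-axis 20.913412070829494
yaw y-axis 22.244226162316593
yaw x-axis 20.39794521654529
yaw x-axis 20.672513498252798
lid top [ 0.63685625 -0.05922375  0.191     ]
plane [ 0.55054061 -0.09139526  0.20303155] [-0.52519547 -0.21982536  0.82209886] tilt 34.704547149473825 az -157.28780695856207
```

```bash
cat > d.py <<'E'
from h import *
from scipy.spatial.transform import Rotation as R
import sys
az=np.radians(21);ti=np.radians(35)
AX=np.array([-np.sin(ti)*np.cos(az),-np.sin(ti)*np.sin(az),np.cos(ti)])
def state(): 
    o=telemetry.get_obs();return o,np.array(o['position']),R.from_quat(o['tool_rot'])
def delta(pos,zt,spin=0):
    o,p,r=state();z=r.apply([0,0,1]);ax=np.cross(z,zt);s=np.linalg.norm(ax);a=np.arctan2(s,z@zt)
    A=R.from_rotvec(ax/s*a if s>1e-9 else ax*0)
    rt=A*r*R.from_rotvec([0,0,np.radians(spin)])
    rv=np.degrees((r.inv()*rt).as_rotvec());d=r.inv().apply(np.array(pos)-p)
    return d,rv
def rep(pos,zt,spin=0):
    o,p,r=state();d,rv=delta(pos,zt,spin)
    print('t',o['time'],'q',np.round(o['q'],3),'w',round(o['grip_width'],4),'ft tool',r.inv().apply(o['ft_force']).round(2),'M',r.inv().apply(o['moment']).round(3))
    print('d mm',(d*1e3).round(2),'rv',rv.round(2),'|rv|',np.linalg.norm(rv).round(1))
E
python3 - <<'E'
from d import *
G=np.array([.5487,-.094,.195]);print(AX)
rep(G+.10*AX,-AX)
E
```

```text
[-0.53547973 -0.20555141  0.81915204]
t 0.1 q [-1.452  0.528  1.434  0.     1.181 -0.179] w 0.087 ft tool [ 0.62 -0.03 -0.36] M [-0.027  0.035  0.008]
d mm [ 439.61 -369.64  -67.48] rv [ 2.31 34.89  0.  ] |rv| 35.0
```

>>> {"name": "step_arm", "arguments": {
  "targets": [
    {"dx": 0.03, "dy": -0.025, "dz": -0.01, "ry": 2.3},
    {"dx": 0.06, "dy": -0.05, "dz": -0.02, "ry": 4.6},
    {"dx": 0.09, "dy": -0.075, "dz": -0.035, "ry": 7},
    {"dx": 0.12, "dy": -0.1, "dz": -0.05, "ry": 9.3},
    {"dx": 0.15, "dy": -0.125, "dz": -0.06, "ry": 11.6}
  ],
  "gripper": 1,
  "force": 4
}}

```text
invalid input
```

```bash
cat > go.py <<'E'
from d import *
G=np.array([.5487,-.094,.195])
off=float(sys.argv[1]);sp=float(sys.argv[2]) if len(sys.argv)>2 else 0
rep(G+off*AX,-AX,sp)
E
python3 go.py .1
```

```text
t 0.1 q [-1.452  0.528  1.434  0.     1.181 -0.179] w 0.087 ft tool [ 0.62 -0.03 -0.36] M [-0.027  0.035  0.008]
d mm [ 439.61 -369.64  -67.48] rv [ 2.31 34.89  0.  ] |rv| 35.0
```

>>> {"name": "step_arm", "arguments": {
  "targets": [
    {"dx": 0.03, "dy": -0.025, "dz": -0.01, "rx": 0, "ry": 2.3, "rz": 0},
    {"dx": 0.06, "dy": -0.05, "dz": -0.02, "rx": 0, "ry": 4.6, "rz": 0},
    {"dx": 0.09, "dy": -0.075, "dz": -0.035, "rx": 0, "ry": 7, "rz": 0},
    {"dx": 0.12, "dy": -0.1, "dz": -0.05, "rx": 0, "ry": 9.3, "rz": 0},
    {"dx": 0.15, "dy": -0.125, "dz": -0.06, "rx": 0, "ry": 11.6, "rz": 0}
  ],
  "gripper": 1,
  "force": 4
}}

```text
time: 0.72
position: [0.2907, -0.4323, 0.2692]
tool_rot: [0.984, 0.147, 0.101, -0.016]
ft_force: [0.9, -0.5, -0.0]
grip_width: 0.0869
```

```bash
python3 go.py .1
```

```text
t 0.725 q [-1.322  0.303  1.658  0.219  1.202 -0.13 ] w 0.0869 ft tool [0.7  0.78 0.19] M [-0.018 -0.106  0.02 ]
d mm [ 284.15 -243.81   51.44] rv [ 2.24 23.23 -0.  ] |rv| 23.3
```

>>> {"name": "step_arm", "arguments": {
  "targets": [
    {"dx": 0.03, "dy": -0.025, "dz": 0.005, "rx": 0.2, "ry": 2.5, "rz": 0},
    {"dx": 0.06, "dy": -0.05, "dz": 0.01, "rx": 0.4, "ry": 5, "rz": 0},
    {"dx": 0.09, "dy": -0.075, "dz": 0.016, "rx": 0.7, "ry": 7.5, "rz": 0},
    {"dx": 0.12, "dy": -0.1, "dz": 0.022, "rx": 1, "ry": 10, "rz": 0},
    {"dx": 0.15, "dy": -0.13, "dz": 0.027, "rx": 1.2, "ry": 12.5, "rz": 0}
  ]
}}

```text
time: 1.35
position: [0.3987, -0.2623, 0.2733]
tool_rot: [0.967, 0.146, 0.206, -0.043]
ft_force: [0.1, 0.3, -0.7]
grip_width: 0.0872
```

```bash
python3 go.py .1 50
```

```text
t 1.35 q [-1.112  0.187  1.885  0.484  1.074 -0.075] w 0.0872 ft tool [-0.11 -0.21  0.72] M [-0.015 -0.255 -0.01 ]
d mm [ 124.66 -112.2    54.93] rv [ 5.61  9.52 49.85] |rv| 51.1
```

>>> {"name": "step_arm", "arguments": {
  "targets": [
    {"dx": 0.025, "dy": -0.022, "dz": 0.011, "rx": 1.1, "ry": 1.9, "rz": 10},
    {"dx": 0.05, "dy": -0.045, "dz": 0.022, "rx": 2.2, "ry": 3.8, "rz": 20},
    {"dx": 0.075, "dy": -0.067, "dz": 0.033, "rx": 3.3, "ry": 5.7, "rz": 30},
    {"dx": 0.1, "dy": -0.09, "dz": 0.044, "rx": 4.4, "ry": 7.6, "rz": 40},
    {"dx": 0.1247, "dy": -0.1122, "dz": 0.055, "rx": 5.6, "ry": 9.5, "rz": 49.8}
  ]
}}

```text
time: 1.98
position: [0.4956, -0.1136, 0.2767]
tool_rot: [0.914, -0.271, 0.239, -0.183]
ft_force: [-0.1, 0.3, 0.3]
grip_width: 0.0871
```

```bash
python3 go.py .1 ; python3 -c "
from h import *
snap('top','top1');snap('side','side1')"
```

```text
t 1.975 q [-0.808  0.165  2.011  0.769  0.866  0.857] w 0.0871 ft tool [-0.14 -0.4  -0.25] M [-0.221 -0.21   0.07 ]
d mm [ 0.33  0.84 -0.59] rv [-0.02 -0.01 -0.  ] |rv| 0.0
```

View pics/side1.png

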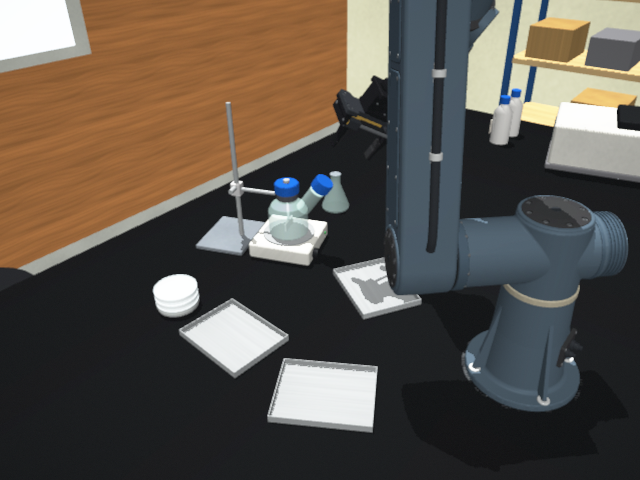

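View pics/top1.png

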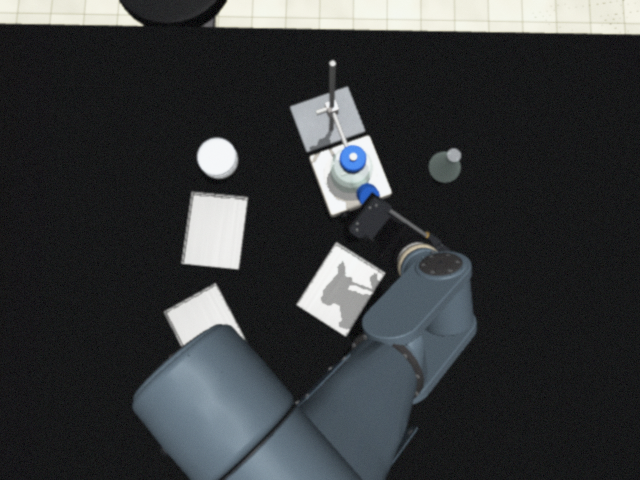

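Run:
```python
from d import *
o,p,r=state()
for t in('side1','top1'):
    c=load(t)
    print(t,'tcp',proj(c,p),'tips',[proj(c,p+r.apply([0,s*.0435,.019])).round(1) for s in(1,-1)],'body',proj(c,p+r.apply([0,0,-.051])),'cap',proj(c,[.553,-.0924,.1884]))
print(r.as_matrix())
a=load('side1')['img'][60:220,280:440];cv2.imwrite('pics/c2.png',cv2.resize(a,None,fx=3.7,fy=3.7,interpolation=2))
a=load('top1')['img'][150:270,320:460];cv2.imwrite('pics/c3.png',cv2.resize(a,None,fx=4,fy=4,interpolation=2))
```

```text
side1 tcp [346.9662914  153.63338323] tips [array([357.1, 164.5]), array([327. , 154.2])] body [359.81905849 137.56062389] cap [322.30242032 184.26999647]
top1 tcp [380.38222328 214.88225438] tips [array([393.5, 222. ]), array([361.3, 200.3])] body [388.12812277 225.04165597] cap [367.96243915 195.46952463]
[[ 0.74414827 -0.40304589  0.53272635]
 [-0.57763465 -0.78879428  0.21009948]
 [ 0.33553176 -0.46406636 -0.81979317]]
```

View pics/c2.png

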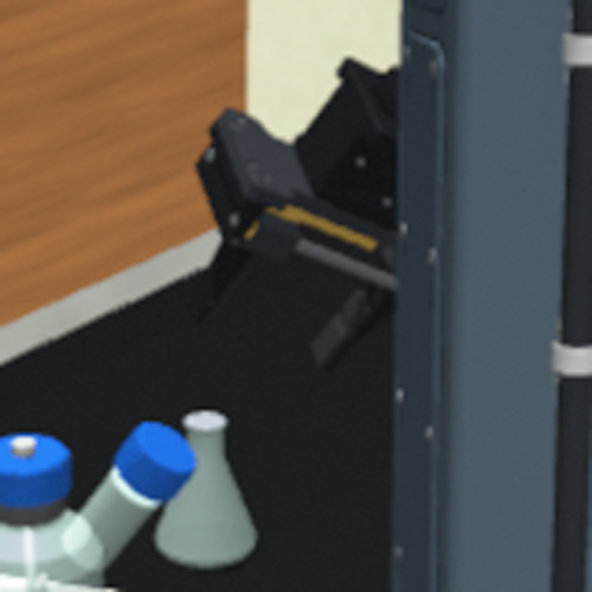

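View pics/c3.png

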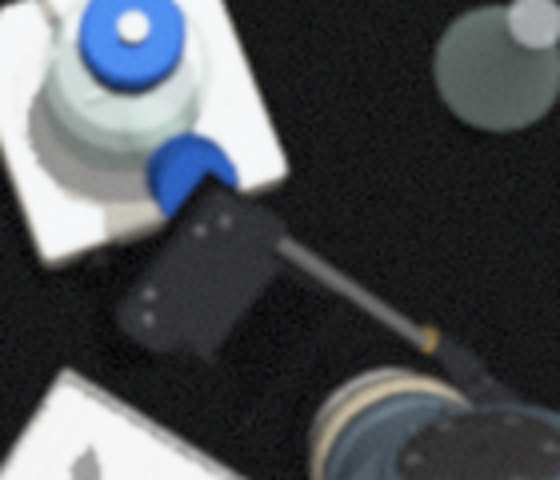

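Run:
```python
from d import *
o,p,r=state()
for t,b in(('side1',(325,395,95,165)),('top1',(345,400,190,245))):
    c=load(t);P=pts(c);x0,x1,y0,y1=b
    X=P[y0:y1,x0:x1].reshape(-1,3);L=r.inv().apply(X-p)
    ok=(np.abs(L)<[.05,.12,.2]).all(1)&(c['depth'][y0:y1,x0:x1].ravel()>0)&(X[:,2]>.15)&(np.hypot(*(X-[.553,-.092,.19])[:,:2].T)>.04);L=L[ok]*1e3
    print(t,len(L))
    for z0 in range(-120,40,10):
        q=L[(L[:,2]>=z0)&(L[:,2]<z0+10)]
        if len(q):print(z0,len(q),'x',q[:,0].min().round(),q[:,0].max().round(),'y',q[:,1].min().round(),q[:,1].max().round())
```

```text
side1 2147
-120 214 x -41.0 30.0 y -98.0 17.0
-110 177 x -40.0 35.0 y -96.0 28.0
-100 267 x -41.0 39.0 y -90.0 50.0
-90 100 x -39.0 37.0 y -90.0 50.0
-80 28 x -15.0 10.0 y -60.0 55.0
-70 80 x -16.0 10.0 y -64.0 58.0
-60 75 x -17.0 10.0 y -60.0 55.0
-50 70 x -15.0 10.0 y -58.0 56.0
-40 76 x -15.0 9.0 y -56.0 55.0
-30 69 x -15.0 13.0 y -55.0 53.0
-20 50 x -14.0 9.0 y -55.0 52.0
top1 1843
-120 75 x -35.0 40.0 y -94.0 -29.0
-110 151 x -35.0 40.0 y -93.0 -20.0
-100 82 x -33.0 40.0 y -87.0 -17.0
-90 64 x -34.0 40.0 y -86.0 -68.0
```

```bash
cat > tip.py <<'E'
from d import *
o,p,r=state();c=snap('side','s_'+sys.argv[1]);c2=snap('top','t_'+sys.argv[1]);o2,p2,_=state();print(p,p2,o['q'].round(3))
for c,lim in((c,0),(c2,0)):
    P=pts(c);X=P.reshape(-1,3);L=r.inv().apply(X-p)
    ok=(np.abs(L)<[.045,.1,.13]).all(1)&(c['depth'].ravel()>0)&(np.linalg.norm(X-[.553,-.092,.19],axis=1)>.035);L=L[ok]*1e3
    for z0 in range(-120,40,10):
        q=L[(L[:,2]>=z0)&(L[:,2]<z0+10)]
        if len(q):print(z0,len(q),'x',q[:,0].min().round(),q[:,0].max().round(),'y',q[:,1].min().round(),q[:,1].max().round())
E
python3 tip.py 2
```

```text
[ 0.49434894 -0.11095107  0.27599275] [ 0.49501934 -0.11426884  0.27667352] [-0.806  0.165  2.013  0.767  0.868  0.852]
-120 223 x -40.0 34.0 y -96.0 19.0
-110 186 x -42.0 35.0 y -94.0 29.0
-100 247 x -42.0 37.0 y -89.0 50.0
-90 97 x -41.0 36.0 y -88.0 53.0
-80 30 x -16.0 4.0 y -58.0 58.0
-70 71 x -15.0 11.0 y -61.0 58.0
-60 80 x -15.0 10.0 y -58.0 57.0
-50 74 x -13.0 12.0 y -56.0 56.0
-40 74 x -14.0 10.0 y -54.0 54.0
-30 71 x -14.0 13.0 y -54.0 53.0
-20 45 x -15.0 8.0 y -54.0 54.0
-120 91 x -36.0 39.0 y -95.0 93.0
-110 319 x -37.0 39.0 y -92.0 82.0
-100 144 x -36.0 39.0 y -87.0 82.0
-90 68 x -35.0 38.0 y -87.0 61.0
-80 1 x 30.0 30.0 y -83.0 -83.0
```

Run:
```python
from d import *
p=np.array([.18333,-.59678,.20855]);r=R.from_quat([.988935,.148346,0,-.00098])
c=load('side0');print('tcp',proj(c,p),[proj(c,p+r.apply([0,s*.0435,.019])).round(1) for s in(1,-1)])
X=pts(c).reshape(-1,3);L=r.inv().apply(X-p)
ok=(np.abs(L)<[.06,.1,.13]).all(1)&(c['depth'].ravel()>0);L=L[ok]*1e3
for z0 in range(-120,40,10):
    q=L[(L[:,2]>=z0)&(L[:,2]<z0+10)]
    if len(q):print(z0,len(q),'x',q[:,0].min().round(),q[:,0].max().round(),'y',q[:,1].min().round(),q[:,1].max().round())
a=c['img'][40:200,500:640];cv2.imwrite('pics/c4.png',cv2.resize(a,None,fx=3.7,fy=3.7,interpolation=2))
```

```text
tcp [551.34343529 147.0532886 ] [array([550.5, 147.8]), array([549.4, 160. ])]
-120 152 x -38.0 36.0 y -100.0 80.0
-110 179 x -38.0 37.0 y -98.0 84.0
-100 156 x -38.0 37.0 y -93.0 55.0
-90 98 x -38.0 36.0 y -94.0 52.0
-80 14 x -11.0 10.0 y -66.0 -56.0
-70 34 x -11.0 10.0 y -63.0 -53.0
-60 33 x -12.0 10.0 y -63.0 -52.0
-50 33 x -12.0 10.0 y -61.0 -48.0
-40 38 x -11.0 10.0 y -55.0 50.0
-30 37 x -12.0 10.0 y -58.0 57.0
-20 31 x -10.0 10.0 y -56.0 48.0
```

View pics/c4.png

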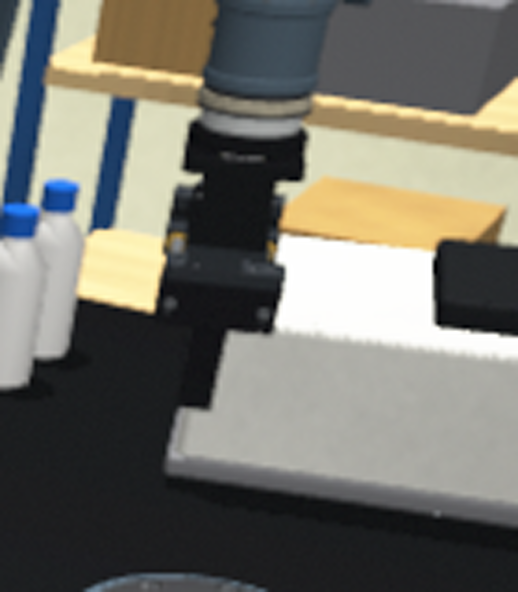

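```bash
python3 - <<'E'
from d import *
ps=[];fs=[]
for i in range(6):
    o,p,r=state();ps.append(p);fs.append(o['ft_force']);c=viewer.camera('side')
    X=pts(c).reshape(-1,3);L=r.inv().apply(X-p)
    ok=(np.abs(L)<[.045,.07,.06]).all(1)&(c['depth'].ravel()>0)&(np.linalg.norm(X-[.553,-.092,.19],axis=1)>.04);L=L[ok]*1e3
    print((p*1e3).round(1),o['q'].round(4),np.sort(L[:,2])[-8:].round(1), 'n',len(L))
print(np.std(ps,0),np.mean(fs,0),np.std(fs,0))
E
python3 go.py .1
```

```text
[ 495.  -114.3  276.7] [-0.8092  0.1651  2.0095  0.7655  0.8679  0.8489] [-13.8 -13.8 -13.8 -13.7 -13.4 -13.3 -12.7 -12. ] n 334
[ 495.3 -115.1  276.9] [-0.8102  0.1653  2.0087  0.7657  0.8678  0.8491] [-13.8 -13.7 -13.3 -13.2 -13.  -12.7 -12.4 -12.3] n 338
[ 495.3 -115.6  277. ] [-0.8109  0.1653  2.0084  0.7658  0.8679  0.8494] [-14.3 -14.2 -14.2 -13.9 -13.8 -13.4 -12.8 -12.6] n 341
[ 495.4 -115.8  277. ] [-0.8113  0.1654  2.0083  0.766   0.8679  0.8497] [-14.1 -14.  -13.4 -12.9 -12.5 -12.4 -12.2 -11.1] n 337
[ 495.3 -115.8  277. ] [-0.8114  0.1654  2.0084  0.7661  0.868   0.85  ] [-13.7 -13.4 -13.1 -13.1 -12.5 -11.8 -11.8 -10.8] n 335
[ 495.3 -115.7  277. ] [-0.8114  0.1653  2.0085  0.7662  0.868   0.8501] [-14.4 -14.4 -13.9 -13.8 -13.  -12.9 -12.4 -12. ] n 331
[0.0001137  0.00054645 0.00012449] [-0.04497603  0.06446313  0.22574053] [0.33018952 0.69670582 0.60316865]
t 2.475 q [-0.811  0.165  2.009  0.766  0.868  0.85 ] w 0.087 ft tool [ 0.13  0.5  -0.48] M [-0.169 -0.267  0.034]
d mm [-0.68 -0.76  0.2 ] rv [ 0.05 -0.03 -0.  ] |rv| 0.1
```

>>> {"name": "step_arm", "arguments": {
  "targets": [
    {"dx": 0, "dy": 0, "dz": 0.025, "rx": 0, "ry": 0, "rz": 0},
    {"dx": 0, "dy": 0, "dz": 0.05, "rx": 0, "ry": 0, "rz": 0},
    {"dx": -0.0003, "dy": -0.0004, "dz": 0.075, "rx": 0, "ry": 0, "rz": 0},
    {"dx": -0.0007, "dy": -0.0008, "dz": 0.1, "rx": 0, "ry": 0, "rz": 0},
    {"dx": -0.0007, "dy": -0.0008, "dz": 0.1, "rx": 0, "ry": 0, "rz": 0}
  ]
}}

```text
time: 3.1
position: [0.5484, -0.0938, 0.1939]
tool_rot: [0.915, -0.269, 0.238, -0.183]
ft_force: [-0.5, 0.5, 0.7]
grip_width: 0.0867
```

```bash
python3 -c "
from h import *
for i in range(4): viewer.camera('side')"
python3 tip.py 3;python3 go.py 0
python3 - <<'E'
from h import *
a=load('s_3')['img'][100:220,260:420];b=load('t_3')['img'][130:250,310:470]
cv2.imwrite('pics/c5.png',cv2.resize(np.vstack([a,b]),None,fx=2.5*1,fy=2.5,interpolation=2))
a=load('s_3')['img'][120:220,270:400];cv2.imwrite('pics/c6.png',cv2.resize(a,None,fx=6,fy=6,interpolation=2))
E
```

```text
[ 0.54864544 -0.09474532  0.19599575] [ 0.54866842 -0.09471382  0.1960735 ] [-0.674  0.371  2.026  0.968  0.643  0.7  ]
-120 243 x -40.0 35.0 y -97.0 69.0
-110 309 x -43.0 34.0 y -93.0 81.0
-100 305 x -42.0 36.0 y -89.0 89.0
-90 115 x -41.0 38.0 y -88.0 87.0
-80 26 x -17.0 15.0 y -61.0 62.0
-70 54 x -14.0 8.0 y -60.0 59.0
-60 66 x -16.0 13.0 y -58.0 60.0
-50 60 x -15.0 10.0 y -55.0 54.0
-40 66 x -13.0 11.0 y -54.0 55.0
-30 60 x -14.0 11.0 y -54.0 54.0
-20 42 x -13.0 11.0 y -53.0 54.0
30 7 x -20.0 -7.0 y -20.0 7.0
-120 78 x -38.0 37.0 y -95.0 90.0
-110 236 x -38.0 37.0 y -93.0 81.0
-100 123 x -33.0 37.0 y -88.0 81.0
-90 58 x -36.0 37.0 y -88.0 76.0
t 3.4 q [-0.674  0.371  2.026  0.968  0.643  0.7  ] w 0.0874 ft tool [0.06 0.04 0.29] M [-0.238 -0.303  0.052]
d mm [-0.76 -0.08  1.04] rv [ 0.07 -0.14  0.  ] |rv| 0.2
```

View pics/c6.png

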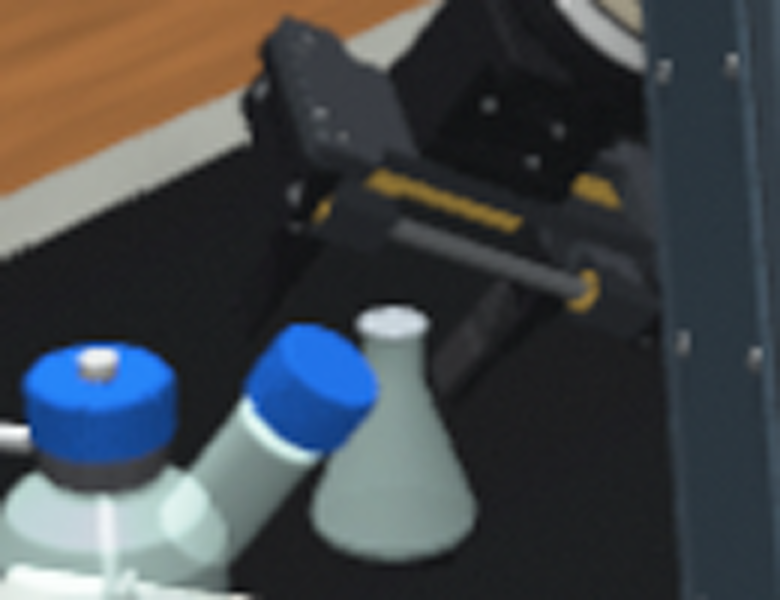

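>>> {"name": "step_arm", "arguments": {
  "targets": [
    {"dx": -0.0007, "dy": 0, "dz": 0.007, "rx": 0, "ry": 0, "rz": 0},
    {"dx": -0.0007, "dy": 0, "dz": 0.014, "rx": 0, "ry": 0, "rz": 0},
    {"dx": -0.0007, "dy": 0, "dz": 0.022, "rx": 0, "ry": 0, "rz": 0},
    {"dx": -0.0007, "dy": 0, "dz": 0.031, "rx": 0, "ry": 0, "rz": 0},
    {"dx": -0.0007, "dy": 0, "dz": 0.031, "rx": 0, "ry": 0, "rz": 0}
  ]
}}

```text
time: 4.03
position: [0.5648, -0.0875, 0.1695]
tool_rot: [0.915, -0.269, 0.239, -0.182]
ft_force: [-0.4, 0.1, 0.1]
grip_width: 0.087
```

```bash
python3 -c "
from h import *
for i in range(4): viewer.camera('side')"
python3 tip.py 4 | grep -E "^(-30|-20|-10|0|10) ";python3 go.py -0.031
python3 - <<'E'
from h import *
a=load('s_4')['img'][120:220,270:400];cv2.imwrite('pics/c7.png',cv2.resize(a,None,fx=6,fy=6,interpolation=2))
a=load('t_4')['img'][140:260,310:470];cv2.imwrite('pics/c8.png',cv2.resize(a,None,fx=5,fy=5,interpolation=2))
E
```

```text
-30 61 x -15.0 12.0 y -53.0 55.0
-20 43 x -14.0 10.0 y -53.0 52.0
0 11 x -19.0 7.0 y -20.0 10.0
10 63 x -20.0 30.0 y -52.0 14.0
10 11 x 23.0 36.0 y -51.0 -36.0
t 4.325 q [-0.636  0.436  2.021  1.051  0.589  0.633] w 0.0874 ft tool [-0.73  0.24  0.16] M [-0.179 -0.255  0.041]
d mm [-0.25 -0.08  1.23] rv [ 0.07 -0.16 -0.  ] |rv| 0.2
```

View pics/c7.png

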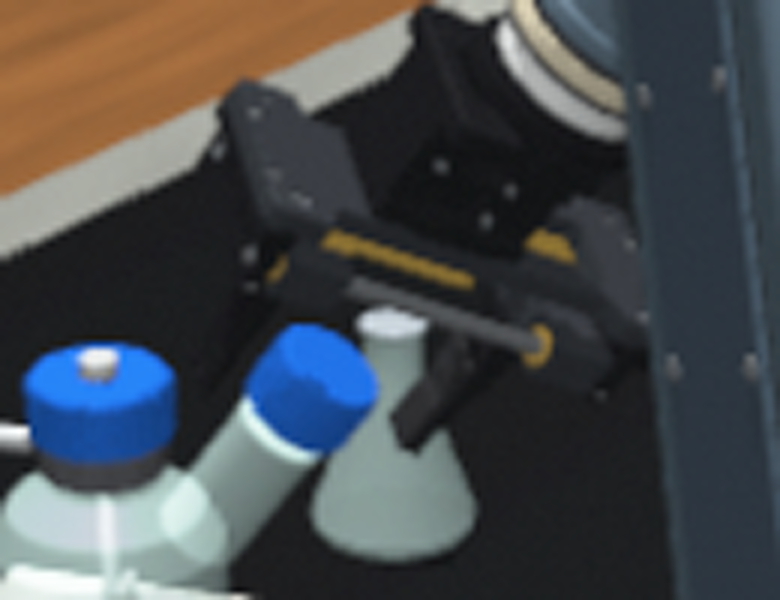

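View pics/c8.png

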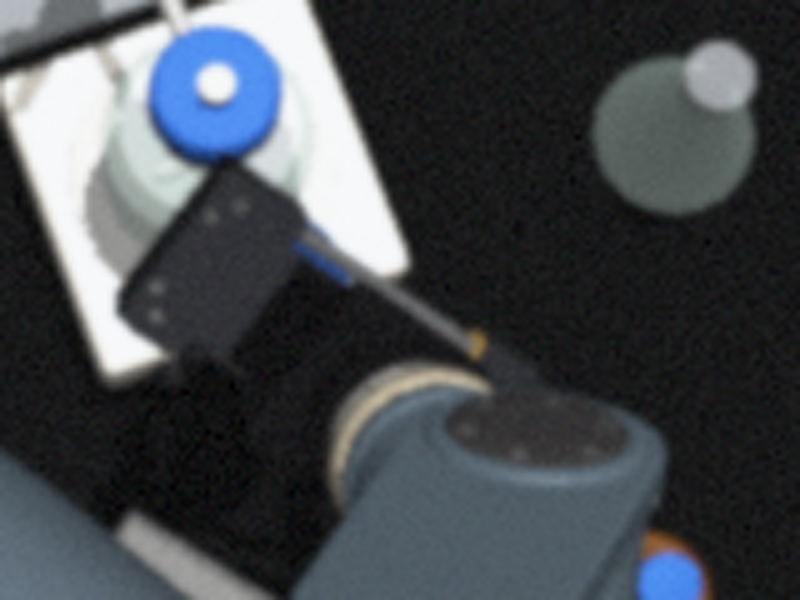

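Run:
```python
from d import *
o,p,r=state()
c=load('s_4');I=c['img'].astype(int);m=((I[...,0]-I[...,2]>50)&(I[...,0]>70)).astype(np.uint8);k,l=cv2.connectedComponents(m)
mm=(l==l[184,320]);L=r.inv().apply(pts(c)[cv2.erode(mm.astype(np.uint8),np.ones((3,3)))>0]-p)*1e3
print(L.min(0).round(1),L.max(0).round(1),np.percentile(L[:,2],[2,10,50,90,98]).round(1))
q=p+r.apply([0,0,-.0315])
print([proj(c,q+r.apply([0,s*.0435,.019])).round(1) for s in(1,-1)],'capaxis',[proj(c,q+r.apply([0,0,z])).round(1) for z in(-.006,.022)])
B=np.array([.55448,-.0921,.18803]);print('tri body centre in tool',r.inv().apply(B-p)*1e3)
```

```text
[-882.6 -691.  -711.3] [16.4 18.6 -8.5] [-38.  -36.3 -32.1 -14.6 -10.9]
[array([334.8, 191.1]), array([305.1, 182.3])] capaxis [array([325.8, 179.8]), array([319.6, 187.6])]
tri body centre in tool [  0.62943621  -0.66827847 -20.57765656]
```

>>> {"name": "step_arm", "arguments": {
  "targets": [
    {"dx": 0, "dy": 0, "dz": 0, "rx": 0, "ry": 0, "rz": 0},
    {"dx": 0, "dy": 0, "dz": 0, "rx": 0, "ry": 0, "rz": 0},
    {"dx": 0, "dy": 0, "dz": 0, "rx": 0, "ry": 0, "rz": 0},
    {"dx": 0, "dy": 0, "dz": 0, "rx": 0, "ry": 0, "rz": 0},
    {"dx": 0, "dy": 0, "dz": 0, "rx": 0, "ry": 0, "rz": 0}
  ],
  "gripper": 0.4,
  "force": 3
}}

```text
time: 4.95
position: [0.5649, -0.0877, 0.1708]
tool_rot: [0.915, -0.269, 0.24, -0.182]
ft_force: [-0.3, 0.6, 0.7]
grip_width: 0.0464
```

```bash
cat > ft.py <<'E'
from d import *
n=int(sys.argv[1]) if len(sys.argv)>1 else 4
F=[];M=[];W=[];Ps=[]
for i in range(n):
    o,p,r=state();F.append(r.inv().apply(o['ft_force']));M.append(r.inv().apply(o['moment']));W.append(o['grip_width']);Ps.append(p);viewer.camera('top')
print('t',round(o['time'],2),'F',np.mean(F,0).round(2),'sd',np.std(F,0).round(2),'M',np.mean(M,0).round(3),'w',np.round(W,4),'p',(np.mean(Ps,0)*1e3).round(2),'J6',o['q'][5].round(3))
G=np.array([.5487,-.094,.195]);x=np.mean(Ps,0)-G;print('lateral off nominal in tool (mm)',(r.inv().apply(x)*1e3).round(2),'tilt err',np.degrees(np.arccos(-AX@r.apply([0,0,1]))).round(2))
E
python3 ft.py
```

```text
t 5.1 F [ 0.05 -1.18  0.09] sd [0.41 0.66 0.47] M [-0.067 -0.232  0.042] w [0.0464 0.0463 0.0463 0.0461] p [564.87 -87.79 170.78] J6 0.633
lateral off nominal in tool (mm) [ 0.1  -0.25 29.77] tilt err 0.15
```

>>> {"name": "step_arm", "arguments": {
  "targets": [
    {"dx": 0, "dy": -0.0005, "dz": 0.001, "rx": 0, "ry": 0, "rz": 0},
    {"dx": 0, "dy": -0.001, "dz": 0.001, "rx": 0, "ry": 0, "rz": 0},
    {"dx": 0, "dy": -0.001, "dz": 0.001, "rx": 0, "ry": 0, "rz": 0},
    {"dx": 0, "dy": -0.001, "dz": 0.001, "rx": 0, "ry": 0, "rz": 0},
    {"dx": 0, "dy": -0.001, "dz": 0.001, "rx": 0, "ry": 0, "rz": 0}
  ]
}}

```text
time: 5.78
position: [0.5658, -0.0871, 0.1704]
tool_rot: [0.915, -0.269, 0.24, -0.182]
ft_force: [-3.0, -2.1, 1.3]
grip_width: 0.0461
```

```bash
python3 ft.py 6
```

```text
t 6.03 F [-0.2   1.88 -3.72] sd [0.36 0.6  0.52] M [-0.688 -0.254  0.059] w [0.0461 0.0461 0.0465 0.0462 0.0462 0.0462] p [565.86 -87.02 170.44] J6 0.635
lateral off nominal in tool (mm) [ 0.26 -1.12 30.74] tilt err 0.17
```

>>> {"name": "step_arm", "arguments": {
  "targets": [
    {"dx": -0.0002, "dy": 0.0003, "dz": -0.0005, "rx": 0, "ry": 0, "rz": 0},
    {"dx": -0.0002, "dy": 0.0005, "dz": -0.0008, "rx": 0, "ry": 0, "rz": 0},
    {"dx": -0.0002, "dy": 0.0005, "dz": -0.0008, "rx": 0, "ry": 0, "rz": 10},
    {"dx": -0.0002, "dy": 0.0005, "dz": -0.0008, "rx": 0, "ry": 0, "rz": 20},
    {"dx": -0.0002, "dy": 0.0005, "dz": -0.0008, "rx": 0, "ry": 0, "rz": 30}
  ],
  "gripper": 0.75
}}

```text
time: 6.7
position: [0.5652, -0.0869, 0.1708]
tool_rot: [0.813, -0.499, 0.184, -0.239]
ft_force: [0.4, 0.0, 0.0]
grip_width: 0.0652
```

```bash
cat > go2.py <<'E'
from d import *
# target: reported pos = G + lateral correction (world) - .031*AX ; spin
G=np.array([.5487,-.094,.195]);C=np.load('C.npy') if len(sys.argv)>3 else np.zeros(3)
rep(G+C+float(sys.argv[1])*AX,-AX,float(sys.argv[2]))
E
python3 - <<'E'
# lateral correction from probe1: tool-y (world) of probe1 orientation, -0.58mm
from d import *
y=np.array([-.403,-.789,-.464]);y-=AX*(AX@y);y/=np.linalg.norm(y)
import numpy as np
np.save('C.npy',-.00058*y);print(-.58*y)
E
python3 go2.py -.0305 50 c
```

```text
[0.23436878 0.45782062 0.2680887 ]
t 6.7 q [-0.634  0.436  2.021  1.052  0.59   1.163] w 0.0652 ft tool [ 0.16 -0.34  0.23] M [-0.354 -0.161  0.068]
d mm [0.38 0.37 0.38] rv [-0.11 -0.06 50.  ] |rv| 50.0
```

>>> {"name": "step_arm", "arguments": {
  "targets": [
    {"dx": 0.0004, "dy": 0.0004, "dz": 0.0004, "rx": 0, "ry": 0, "rz": 10.5},
    {"dx": 0.0004, "dy": 0.0004, "dz": 0.0004, "rx": -0.1, "ry": 0, "rz": 21},
    {"dx": 0.0004, "dy": 0.0004, "dz": 0.0004, "rx": -0.1, "ry": 0, "rz": 31.5},
    {"dx": 0.0004, "dy": 0.0004, "dz": 0.0004, "rx": -0.1, "ry": 0, "rz": 42},
    {"dx": 0.0004, "dy": 0.0004, "dz": 0.0004, "rx": -0.1, "ry": 0, "rz": 52}
  ]
}}

```text
time: 7.32
position: [0.5654, -0.0867, 0.1702]
tool_rot: [-0.51, 0.806, -0.059, 0.295]
ft_force: [0.9, 0.9, 0.4]
grip_width: 0.0651
```

```bash
python3 go2.py -.0305 8 c
```

```text
t 7.325 q [-0.634  0.438  2.02   1.049  0.591  2.079] w 0.0651 ft tool [-1.23 -0.4   0.36] M [-0.241  0.18   0.075]
d mm [ 0.46 -0.2  -0.18] rv [0.   0.02 8.  ] |rv| 8.0
```

Close gently here for the second centring probe.

>>> {"name": "step_arm", "arguments": {
  "targets": [
    {"dx": 0.0004, "dy": -0.0002, "dz": -0.0002, "rx": 0, "ry": 0, "rz": 7},
    {"dx": 0.0004, "dy": -0.0002, "dz": -0.0002, "rx": 0, "ry": 0, "rz": 7},
    {"dx": 0.0004, "dy": -0.0002, "dz": -0.0002, "rx": 0, "ry": 0, "rz": 7},
    {"dx": 0.0004, "dy": -0.0002, "dz": -0.0002, "rx": 0, "ry": 0, "rz": 7},
    {"dx": 0.0004, "dy": -0.0002, "dz": -0.0002, "rx": 0, "ry": 0, "rz": 7}
  ],
  "gripper": 0.4,
  "force": 3
}}

```text
time: 7.95
position: [0.566, -0.0878, 0.1707]
tool_rot: [-0.46, 0.835, -0.042, 0.298]
ft_force: [3.9, -0.9, 0.1]
grip_width: 0.0464
```

```bash
python3 ft.py 6;python3 go2.py -.0305 0 c
```

```text
t 8.2 F [-0.65 -3.57  2.92] sd [0.41 0.45 0.56] M [ 0.398 -0.023  0.052] w [0.0464 0.0463 0.0463 0.0462 0.046  0.0461] p [565.98 -87.78 170.68] J6 2.201
lateral off nominal in tool (mm) [-0.64 -0.91 30.45] tilt err 0.09
t 8.25 q [-0.635  0.437  2.019  1.049  0.591  2.201] w 0.0463 ft tool [-0.69 -4.67  3.26] M [ 0.492 -0.054  0.047]
d mm [0.04 0.89 0.07] rv [-0.08  0.01  0.  ] |rv| 0.1
```

>>> {"name": "step_arm", "arguments": {
  "targets": [
    {"dx": 0, "dy": -0.0004, "dz": 0, "rx": 0, "ry": 0, "rz": 0},
    {"dx": 0, "dy": -0.0008, "dz": 0, "rx": 0, "ry": 0, "rz": 0},
    {"dx": 0, "dy": -0.0008, "dz": 0, "rx": 0, "ry": 0, "rz": 0},
    {"dx": 0, "dy": -0.0008, "dz": 0, "rx": 0, "ry": 0, "rz": 0},
    {"dx": 0, "dy": -0.0008, "dz": 0, "rx": 0, "ry": 0, "rz": 0}
  ]
}}

```text
time: 8.88
position: [0.566, -0.0878, 0.1707]
tool_rot: [-0.46, 0.836, -0.041, 0.298]
ft_force: [2.0, -0.0, -0.2]
grip_width: 0.0462
```

```bash
python3 ft.py 6
```

```text
t 9.12 F [-0.09 -0.19  1.41] sd [0.51 0.69 0.46] M [-0.21   0.134  0.061] w [0.0462 0.0464 0.0459 0.0459 0.0458 0.046 ] p [566.03 -87.79 170.67] J6 2.204
lateral off nominal in tool (mm) [-0.64 -0.99 30.49] tilt err 0.02
```

Run:
```python
from d import *
G=np.array([.5487,-.094,.195]);x=np.array([.56603,-.08779,.17067])-G
s=x@AX;C=x-s*AX;np.save('C.npy',C);print(s,C,G+C)
o,p,r=state();np.save('r0.npy',r.as_quat())
```

```text
-0.030486307293922075 [ 1.00520028e-03 -5.65034927e-05  6.42920943e-04] [ 0.5497052  -0.0940565   0.19564292]
```

>>> {"name": "step_arm", "arguments": {
  "targets": [
    {"dx": 0, "dy": 0, "dz": 0, "rx": 0, "ry": 0, "rz": 0},
    {"dx": 0, "dy": 0, "dz": 0, "rx": 0, "ry": 0, "rz": 0},
    {"dx": 0, "dy": 0, "dz": 0, "rx": 0, "ry": 0, "rz": 0},
    {"dx": 0, "dy": 0, "dz": 0, "rx": 0, "ry": 0, "rz": 0},
    {"dx": 0, "dy": 0, "dz": 0, "rx": 0, "ry": 0, "rz": 0}
  ],
  "gripper": 0.4,
  "force": 30
}}

```text
time: 9.8
position: [0.566, -0.0878, 0.1707]
tool_rot: [-0.46, 0.836, -0.041, 0.298]
ft_force: [0.9, 0.7, -0.5]
grip_width: 0.0455
```

```bash
python3 ft.py 3;python3 go2.py -.0305 0 c
```

```text
t 9.9 F [-0.02 -0.18  1.27] sd [0.69 0.15 0.18] M [-0.216  0.097  0.049] w [0.0455 0.045  0.0458] p [566.03 -87.78 170.66] J6 2.204
lateral off nominal in tool (mm) [-0.65 -0.98 30.5 ] tilt err 0.02
t 9.95 q [-0.635  0.438  2.017  1.046  0.593  2.204] w 0.0456 ft tool [-0.98  0.32  1.42] M [-0.214  0.159 -0.001]
d mm [-0. -0. -0.] rv [-0.01  0.02 -0.  ] |rv| 0.0
```

Forces stay near zero at 30 N, so I'll start turning slowly.

>>> {"name": "step_arm", "arguments": {
  "targets": [
    {"dx": 0, "dy": 0, "dz": 0, "rx": 0, "ry": 0, "rz": -4},
    {"dx": 0, "dy": 0, "dz": -0.0001, "rx": 0, "ry": 0, "rz": -8},
    {"dx": 0, "dy": 0, "dz": -0.0002, "rx": 0, "ry": 0, "rz": -12},
    {"dx": 0, "dy": 0, "dz": -0.0003, "rx": 0, "ry": 0, "rz": -16},
    {"dx": 0, "dy": 0, "dz": -0.0003, "rx": 0, "ry": 0, "rz": -20}
  ]
}}

```text
time: 10.58
position: [0.5658, -0.0878, 0.1708]
tool_rot: [-0.599, 0.742, -0.092, 0.286]
ft_force: [0.1, -0.6, -0.9]
grip_width: 0.0451
```

```bash
python3 ft.py 3;python3 go2.py -.0301 0 c
```

```text
t 10.68 F [ 0.09 -0.11  1.2 ] sd [0.75 0.42 0.37] M [-0.309  0.052  0.039] w [0.0451 0.0456 0.0454] p [565.76 -87.79 170.83] J6 1.856
lateral off nominal in tool (mm) [-0.28 -1.01 30.21] tilt err 0.01
t 10.725 q [-0.635  0.437  2.018  1.045  0.593  1.857] w 0.0458 ft tool [-1.02  0.06  1.62] M [-0.299  0.111 -0.002]
d mm [-0.03 -0.15 -0.1 ] rv [-0.01  0.01 -0.  ] |rv| 0.0
```

>>> {"name": "step_arm", "arguments": {
  "targets": [
    {"dx": 0, "dy": -0.0001, "dz": -0.0002, "rx": 0, "ry": 0, "rz": -8},
    {"dx": 0, "dy": -0.0001, "dz": -0.0004, "rx": 0, "ry": 0, "rz": -16},
    {"dx": 0, "dy": -0.0001, "dz": -0.0005, "rx": 0, "ry": 0, "rz": -24},
    {"dx": 0, "dy": -0.0001, "dz": -0.0006, "rx": 0, "ry": 0, "rz": -32},
    {"dx": 0, "dy": -0.0001, "dz": -0.0008, "rx": 0, "ry": 0, "rz": -40}
  ]
}}

```text
time: 11.35
position: [0.5655, -0.0882, 0.1714]
tool_rot: [0.816, -0.493, 0.185, -0.237]
ft_force: [1.5, 0.0, -3.0]
grip_width: 0.045
```

```bash
python3 ft.py 3;python3 go2.py -.0295 0 c
```

```text
t 11.45 F [ 0.42 -0.08  3.35] sd [0.26 0.57 0.17] M [-0.269 -0.048  0.037] w [0.045  0.0453 0.0454] p [565.54 -88.21 171.44] J6 1.162
lateral off nominal in tool (mm) [ 0.74 -0.98 29.51] tilt err 0.02
t 11.5 q [-0.636  0.436  2.017  1.042  0.594  1.164] w 0.0453 ft tool [0.04 0.21 4.19] M [-0.29  -0.015 -0.031]
d mm [-0.22 -0.04 -0.01] rv [-0.   -0.02  0.  ] |rv| 0.0
```

>>> {"name": "step_arm", "arguments": {
  "targets": [
    {"dx": -0.0001, "dy": 0, "dz": 0.0001, "rx": 0, "ry": 0, "rz": -8},
    {"dx": -0.0002, "dy": 0, "dz": -0.0001, "rx": 0, "ry": 0, "rz": -16},
    {"dx": -0.0002, "dy": 0, "dz": -0.0002, "rx": 0, "ry": 0, "rz": -24},
    {"dx": -0.0002, "dy": 0, "dz": -0.0003, "rx": 0, "ry": 0, "rz": -32},
    {"dx": -0.0002, "dy": 0, "dz": -0.0004, "rx": 0, "ry": 0, "rz": -40}
  ]
}}

```text
time: 12.12
position: [0.5653, -0.0882, 0.1718]
tool_rot: [0.935, -0.186, 0.254, -0.16]
ft_force: [1.5, 0.1, -1.3]
grip_width: 0.0456
```

```bash
python3 ft.py 3;python3 go2.py -.0295 0 c; python3 -c "
from h import *
c=snap('side','s_5');a=c['img'][120:220,270:400];cv2.imwrite('pics/c9.png',cv2.resize(a,None,fx=6,fy=6,interpolation=2))"
```

```text
t 12.22 F [ 0.26 -0.02  2.  ] sd [0.82 0.24 0.11] M [-0.237 -0.25  -0.004] w [0.0456 0.0457 0.0454] p [565.33 -88.19 171.87] J6 0.469
lateral off nominal in tool (mm) [ 1.19 -0.42 29.05] tilt err 0.04
t 12.275 q [-0.636  0.434  2.018  1.042  0.594  0.47 ] w 0.0452 ft tool [-0.26  1.21  2.03] M [-0.221 -0.272  0.037]
d mm [-0.17 -0.05  0.46] rv [ 0.01 -0.04 -0.  ] |rv| 0.0
```

View pics/c9.png

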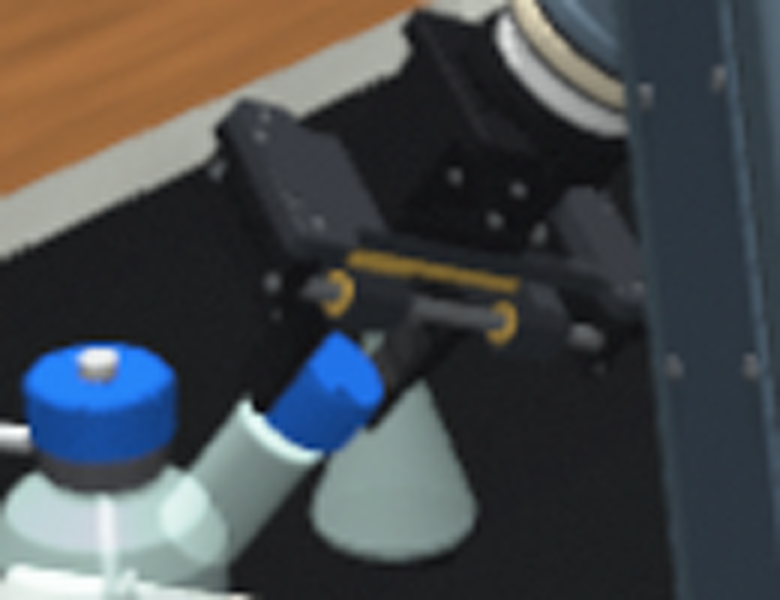

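>>> {"name": "step_arm", "arguments": {
  "targets": [
    {"dx": 0, "dy": 0, "dz": -0.0002, "rx": 0, "ry": 0, "rz": -9.5},
    {"dx": -0.0001, "dy": 0, "dz": -0.0004, "rx": 0, "ry": 0, "rz": -19},
    {"dx": -0.0002, "dy": 0, "dz": -0.0005, "rx": 0, "ry": 0, "rz": -28.5},
    {"dx": -0.0002, "dy": 0, "dz": -0.0007, "rx": 0, "ry": 0, "rz": -38},
    {"dx": -0.0002, "dy": 0, "dz": -0.0008, "rx": 0, "ry": 0, "rz": -48}
  ]
}}

```text
time: 12.95
position: [0.5649, -0.0885, 0.1725]
tool_rot: [0.93, 0.209, 0.298, -0.043]
ft_force: [1.3, 0.5, -2.4]
grip_width: 0.0455
```

```bash
python3 ft.py 2;python3 go2.py -.0283 0 c
```

```text
t 13.0 F [-0.09  0.38  2.58] sd [0.16 0.4  0.18] M [-0.035 -0.23   0.022] w [0.0455 0.0456] p [564.94 -88.43 172.53] J6 -0.373
lateral off nominal in tool (mm) [ 1.1   0.69 28.25] tilt err 0.05
t 13.05 q [-0.637  0.433  2.018  1.041  0.595 -0.364] w 0.0457 ft tool [1.16 0.19 2.29] M [-0.047 -0.227 -0.054]
d mm [-0.12 -0.15  0.05] rv [ 0.04 -0.03  0.  ] |rv| 0.1
```

>>> {"name": "step_arm", "arguments": {
  "targets": [
    {"dx": 0, "dy": 0, "dz": -0.0001, "rx": 0, "ry": 0, "rz": -9.5},
    {"dx": -0.0001, "dy": -0.0001, "dz": -0.0003, "rx": 0, "ry": 0, "rz": -19},
    {"dx": -0.0001, "dy": -0.0001, "dz": -0.0005, "rx": 0, "ry": 0, "rz": -28.5},
    {"dx": -0.0001, "dy": -0.0001, "dz": -0.0006, "rx": 0, "ry": 0, "rz": -38},
    {"dx": -0.0001, "dy": -0.0001, "dz": -0.0008, "rx": 0, "ry": 0, "rz": -48}
  ]
}}

```text
time: 13.68
position: [0.5644, -0.0885, 0.1731]
tool_rot: [0.766, 0.567, 0.29, 0.081]
ft_force: [1.4, 0.1, -1.4]
grip_width: 0.0456
```

```bash
python3 ft.py 2;python3 go2.py -.0275 0 c
```

```text
t 13.72 F [0.2  0.39 1.63] sd [0.38 0.12 0.29] M [ 0.179 -0.24  -0.027] w [0.0456 0.0454] p [564.4  -88.48 173.15] J6 -1.205
lateral off nominal in tool (mm) [ 0.3   1.13 27.45] tilt err 0.05
t 13.775 q [-0.638  0.431  2.019  1.039  0.597 -1.196] w 0.0454 ft tool [-0.84  0.92  1.38] M [ 0.16  -0.192 -0.077]
d mm [-0.01 -0.06  0.06] rv [ 0.05  0.   -0.  ] |rv| 0.1
```

>>> {"name": "step_arm", "arguments": {
  "targets": [
    {"dx": 0, "dy": 0, "dz": -0.0002, "rx": 0, "ry": 0, "rz": -9.5},
    {"dx": 0, "dy": 0, "dz": -0.0003, "rx": 0, "ry": 0, "rz": -19},
    {"dx": 0, "dy": 0, "dz": -0.0005, "rx": 0, "ry": 0, "rz": -28.5},
    {"dx": 0, "dy": -0.0001, "dz": -0.0006, "rx": 0, "ry": 0, "rz": -38},
    {"dx": 0, "dy": -0.0001, "dz": -0.0008, "rx": 0, "ry": 0, "rz": -48}
  ]
}}

```text
time: 14.4
position: [0.5638, -0.0886, 0.1737]
tool_rot: [0.472, 0.829, 0.232, 0.191]
ft_force: [0.3, -0.4, -1.4]
grip_width: 0.0451
```

```bash
python3 ft.py 2;python3 go2.py -.0267 0 c
```

```text
t 14.45 F [-0.04 -0.7   1.65] sd [0.26 0.08 0.4 ] M [ 0.219  0.002 -0.035] w [0.0451 0.0454] p [563.79 -88.5  173.72] J6 -2.036
lateral off nominal in tool (mm) [-0.43  0.88 26.64] tilt err 0.04
t 14.5 q [-0.639  0.429  2.019  1.037  0.598 -2.027] w 0.0457 ft tool [-0.2   0.14  1.57] M [0.191 0.011 0.013]
d mm [-0.22 -0.01  0.06] rv [0.04 0.02 0.  ] |rv| 0.0
```

>>> {"name": "step_arm", "arguments": {
  "targets": [
    {"dx": -0.0001, "dy": 0, "dz": -0.0001, "rx": 0, "ry": 0, "rz": -8},
    {"dx": -0.0001, "dy": 0, "dz": -0.0003, "rx": 0, "ry": 0, "rz": -16},
    {"dx": -0.0002, "dy": 0, "dz": -0.0004, "rx": 0, "ry": 0, "rz": -24},
    {"dx": -0.0002, "dy": 0, "dz": -0.0005, "rx": 0, "ry": 0, "rz": -32},
    {"dx": -0.0002, "dy": 0, "dz": -0.0006, "rx": 0, "ry": 0, "rz": -39}
  ]
}}

```text
time: 15.12
position: [0.5635, -0.0886, 0.1742]
tool_rot: [0.172, 0.938, 0.157, 0.257]
ft_force: [0.5, 0.4, -0.9]
grip_width: 0.0453
```

```bash
python3 ft.py 4;python3 go2.py -.026 0 c;python3 -c "
from h import *
c=snap('side','s_6');a=c['img'][120:220,270:400];cv2.imwrite('pics/c10.png',cv2.resize(a,None,fx=6,fy=6,interpolation=2))"
```

```text
t 15.28 F [0.09 0.28 1.54] sd [0.23 0.27 0.4 ] M [0.129 0.188 0.006] w [0.0453 0.0453 0.0456 0.0451] p [563.51 -88.52 174.26] J6 -2.699
lateral off nominal in tool (mm) [-0.89  0.53 26.04] tilt err 0.05
t 15.325 q [-0.64   0.428  2.019  1.035  0.6   -2.7  ] w 0.0455 ft tool [0.02 0.15 1.53] M [0.081 0.232 0.028]
d mm [-0.17 -0.16 -0.04] rv [0.04 0.03 0.  ] |rv| 0.0
```

View pics/c10.png

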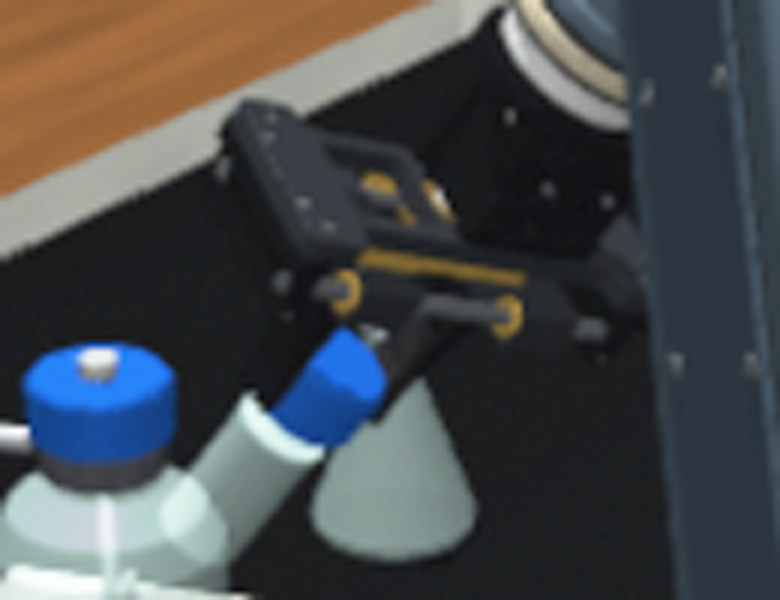

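>>> {"name": "step_arm", "arguments": {
  "targets": [
    {"dx": 0, "dy": 0, "dz": 0, "rx": 0, "ry": 0, "rz": 0},
    {"dx": 0, "dy": 0, "dz": 0, "rx": 0, "ry": 0, "rz": 0},
    {"dx": 0, "dy": 0, "dz": 0, "rx": 0, "ry": 0, "rz": 10},
    {"dx": 0, "dy": 0, "dz": 0, "rx": 0, "ry": 0, "rz": 20},
    {"dx": 0, "dy": 0, "dz": 0, "rx": 0, "ry": 0, "rz": 30}
  ],
  "gripper": 0.75,
  "force": 5
}}

```text
time: 16.0
position: [0.5636, -0.0886, 0.1744]
tool_rot: [0.412, 0.86, 0.219, 0.207]
ft_force: [-0.2, -0.3, 0.5]
grip_width: 0.065
```

```bash
python3 go2.py -.0258 53 c
```

```text
t 16.0 q [-0.64   0.428  2.019  1.035  0.6   -2.171] w 0.065 ft tool [-0.22 -0.05 -0.54] M [ 0.208 -0.009  0.026]
d mm [-0.11 -0.08 -0.17] rv [ 5.0e-02 -0.0e+00  5.3e+01] |rv| 53.0
```

>>> {"name": "step_arm", "arguments": {
  "targets": [
    {"dx": 0, "dy": 0, "dz": 0, "rx": 0, "ry": 0, "rz": 10.6},
    {"dx": 0, "dy": 0, "dz": 0, "rx": 0, "ry": 0, "rz": 21.2},
    {"dx": 0, "dy": 0, "dz": 0, "rx": 0, "ry": 0, "rz": 31.8},
    {"dx": 0, "dy": 0, "dz": 0, "rx": 0, "ry": 0, "rz": 42.4},
    {"dx": 0, "dy": 0, "dz": 0, "rx": 0, "ry": 0, "rz": 53}
  ]
}}

```text
time: 16.62
position: [0.5637, -0.0887, 0.1745]
tool_rot: [0.754, 0.583, 0.288, 0.087]
ft_force: [-0.4, 0.4, 0.7]
grip_width: 0.065
```

>>> {"name": "step_arm", "arguments": {
  "targets": [
    {"dx": 0, "dy": 0, "dz": 0, "rx": 0, "ry": 0, "rz": 10.6},
    {"dx": 0, "dy": 0, "dz": 0, "rx": 0, "ry": 0, "rz": 21.2},
    {"dx": 0, "dy": 0, "dz": 0, "rx": 0, "ry": 0, "rz": 31.8},
    {"dx": 0, "dy": 0, "dz": 0, "rx": 0, "ry": 0, "rz": 42.4},
    {"dx": 0, "dy": 0, "dz": 0, "rx": 0, "ry": 0, "rz": 53}
  ]
}}

```text
time: 17.25
position: [0.5637, -0.0888, 0.1746]
tool_rot: [0.936, 0.182, 0.297, -0.052]
ft_force: [0.3, -1.2, 0.4]
grip_width: 0.0652
```

```bash
python3 go2.py -.0258 53 c
```

```text
t 17.25 q [-0.64   0.428  2.019  1.035  0.599 -0.307] w 0.0652 ft tool [ 0.09  1.19 -0.38] M [ 0.045 -0.263  0.018]
d mm [-0.18 -0.08  0.  ] rv [ 0.   -0.08 53.  ] |rv| 53.0
```

>>> {"name": "step_arm", "arguments": {
  "targets": [
    {"dx": -0.0002, "dy": 0, "dz": 0, "rx": 0, "ry": 0, "rz": 10.6},
    {"dx": -0.0002, "dy": 0, "dz": 0, "rx": 0, "ry": 0, "rz": 21.2},
    {"dx": -0.0002, "dy": 0, "dz": 0, "rx": 0, "ry": 0, "rz": 31.8},
    {"dx": -0.0002, "dy": 0, "dz": 0, "rx": 0, "ry": 0, "rz": 42.4},
    {"dx": -0.0002, "dy": 0, "dz": 0, "rx": 0, "ry": 0, "rz": 53}
  ]
}}

```text
time: 17.88
position: [0.5636, -0.0889, 0.1746]
tool_rot: [0.918, -0.258, 0.242, -0.18]
ft_force: [-0.9, -0.2, -0.6]
grip_width: 0.0654
```

>>> {"name": "step_arm", "arguments": {
  "targets": [
    {"dx": 0, "dy": 0, "dz": 0, "rx": 0, "ry": 0, "rz": 10.6},
    {"dx": 0, "dy": 0, "dz": 0, "rx": 0, "ry": 0, "rz": 21.2},
    {"dx": 0, "dy": 0, "dz": 0, "rx": 0, "ry": 0, "rz": 31.8},
    {"dx": 0, "dy": 0, "dz": 0, "rx": 0, "ry": 0, "rz": 42.4},
    {"dx": 0, "dy": 0, "dz": 0, "rx": 0, "ry": 0, "rz": 53}
  ]
}}

```text
time: 18.5
position: [0.5637, -0.089, 0.1747]
tool_rot: [0.704, -0.643, 0.135, -0.269]
ft_force: [0.2, 1.2, -0.2]
grip_width: 0.0655
```

>>> {"name": "step_arm", "arguments": {
  "targets": [
    {"dx": 0, "dy": 0, "dz": 0, "rx": 0, "ry": 0, "rz": 10.6},
    {"dx": 0, "dy": 0, "dz": 0, "rx": 0, "ry": 0, "rz": 21.2},
    {"dx": 0, "dy": 0, "dz": 0, "rx": 0, "ry": 0, "rz": 31.8},
    {"dx": 0, "dy": 0, "dz": 0, "rx": 0, "ry": 0, "rz": 42.4},
    {"dx": 0, "dy": 0, "dz": 0, "rx": 0, "ry": 0, "rz": 53}
  ]
}}

```text
time: 19.12
position: [0.5637, -0.0891, 0.1749]
tool_rot: [-0.34, 0.891, -0.0, 0.301]
ft_force: [0.1, 0.2, -0.6]
grip_width: 0.0653
```

```bash
python3 go2.py -.0256 0 c
```

```text
t 19.125 q [-0.641  0.427  2.019  1.036  0.599  2.489] w 0.0653 ft tool [0.17 0.23 0.56] M [-0.167  0.22   0.074]
d mm [0.09 0.49 0.07] rv [-0.11  0.06  0.  ] |rv| 0.1
```

>>> {"name": "step_arm", "arguments": {
  "targets": [
    {"dx": 0.0001, "dy": 0.0005, "dz": 0, "rx": -0.1, "ry": 0, "rz": 0},
    {"dx": 0.0001, "dy": 0.0005, "dz": 0, "rx": -0.1, "ry": 0, "rz": 0},
    {"dx": 0.0001, "dy": 0.0005, "dz": 0, "rx": -0.1, "ry": 0, "rz": 0},
    {"dx": 0.0001, "dy": 0.0005, "dz": 0, "rx": -0.1, "ry": 0, "rz": 0},
    {"dx": 0.0001, "dy": 0.0005, "dz": 0, "rx": -0.1, "ry": 0, "rz": 0}
  ],
  "gripper": 0.4,
  "force": 5
}}

```text
time: 19.75
position: [0.5634, -0.0889, 0.1747]
tool_rot: [-0.34, 0.891, 0.001, 0.301]
ft_force: [0.5, 0.0, -0.6]
grip_width: 0.0458
```

```bash
python3 ft.py 4;python3 go2.py -.0256 0 c
```

```text
t 19.9 F [-0.28 -0.15  0.25] sd [0.23 0.36 0.4 ] M [-0.144  0.183  0.06 ] w [0.0458 0.046  0.046  0.046 ] p [563.38 -88.83 174.71] J6 2.49
lateral off nominal in tool (mm) [-0.86 -0.79 25.54] tilt err 0.06
t 19.95 q [-0.641  0.427  2.019  1.034  0.601  2.49 ] w 0.046 ft tool [-1.08 -1.14  0.71] M [-0.14   0.178  0.073]
d mm [-0.03  0.04  0.05] rv [-0.01  0.06 -0.  ] |rv| 0.1
```

Well centred. Tighten to 30 N and turn again.

>>> {"name": "step_arm", "arguments": {
  "targets": [
    {"dx": 0, "dy": 0, "dz": 0, "rx": 0, "ry": 0, "rz": 0},
    {"dx": 0, "dy": 0, "dz": 0, "rx": 0, "ry": 0, "rz": 0},
    {"dx": 0, "dy": 0, "dz": 0, "rx": 0, "ry": 0, "rz": -5},
    {"dx": 0, "dy": 0, "dz": -0.0002, "rx": 0, "ry": 0, "rz": -13},
    {"dx": 0, "dy": 0, "dz": -0.0003, "rx": 0, "ry": 0, "rz": -21}
  ],
  "gripper": 0.4,
  "force": 30
}}

```text
time: 20.58
position: [0.5632, -0.0889, 0.175]
tool_rot: [-0.499, 0.813, -0.055, 0.296]
ft_force: [0.2, -0.4, 0.2]
grip_width: 0.0457
```

>>> {"name": "step_arm", "arguments": {
  "targets": [
    {"dx": 0, "dy": 0, "dz": -0.0001, "rx": 0, "ry": 0, "rz": -9.5},
    {"dx": 0, "dy": 0, "dz": -0.0003, "rx": 0, "ry": 0, "rz": -19},
    {"dx": 0, "dy": 0, "dz": -0.0005, "rx": 0, "ry": 0, "rz": -28.5},
    {"dx": 0, "dy": 0, "dz": -0.0006, "rx": 0, "ry": 0, "rz": -38},
    {"dx": 0, "dy": 0, "dz": -0.0008, "rx": 0, "ry": 0, "rz": -48}
  ]
}}

```text
time: 21.2
position: [0.5628, -0.0891, 0.1757]
tool_rot: [0.788, -0.538, 0.171, -0.248]
ft_force: [0.1, -0.6, 0.5]
grip_width: 0.0457
```

```bash
python3 ft.py 2;python3 go2.py -.0245 0 c
```

```text
t 21.25 F [ 0.49  0.35 -0.37] sd [0.12 0.56 0.09] M [-0.31  -0.096  0.074] w [0.0457 0.0455] p [562.8  -89.12 175.67] J6 1.274
lateral off nominal in tool (mm) [ 0.51 -1.1  24.39] tilt err 0.06
t 21.3 q [-0.642  0.425  2.019  1.031  0.603  1.284] w 0.0453 ft tool [-0.57  0.92 -1.08] M [-0.321 -0.112  0.071]
d mm [ 0.07 -0.03  0.1 ] rv [-0.06  0.02 -0.  ] |rv| 0.1
```

>>> {"name": "step_arm", "arguments": {
  "targets": [
    {"dx": 0, "dy": 0, "dz": 0, "rx": 0, "ry": 0, "rz": -9.5},
    {"dx": 0, "dy": 0, "dz": -0.0002, "rx": 0, "ry": 0, "rz": -19},
    {"dx": 0, "dy": 0, "dz": -0.0004, "rx": 0, "ry": 0, "rz": -28.5},
    {"dx": 0, "dy": 0, "dz": -0.0006, "rx": 0, "ry": 0, "rz": -38},
    {"dx": 0, "dy": 0, "dz": -0.0007, "rx": 0, "ry": 0, "rz": -48}
  ]
}}

```text
time: 21.92
position: [0.5625, -0.0892, 0.1763]
tool_rot: [0.938, -0.172, 0.257, -0.157]
ft_force: [0.9, -0.3, 0.2]
grip_width: 0.0454
```

```bash
python3 ft.py 2;python3 go2.py -.0239 0 c
```

```text
t 21.98 F [0.23 1.01 0.05] sd [0.72 1.01 0.25] M [-0.185 -0.295  0.036] w [0.0454 0.0456] p [562.43 -89.2  176.31] J6 0.441
lateral off nominal in tool (mm) [ 1.17 -0.44 23.65] tilt err 0.06
t 22.025 q [-0.643  0.423  2.02   1.029  0.604  0.45 ] w 0.0453 ft tool [ 0.32  0.71 -0.41] M [-0.239 -0.333  0.012]
d mm [0.16 0.04 0.25] rv [-0.05 -0.02  0.  ] |rv| 0.1
```

>>> {"name": "step_arm", "arguments": {
  "targets": [
    {"dx": 0, "dy": 0, "dz": -0.0001, "rx": 0, "ry": 0, "rz": -9.5},
    {"dx": 0, "dy": 0, "dz": -0.0003, "rx": 0, "ry": 0, "rz": -19},
    {"dx": 0, "dy": 0, "dz": -0.0005, "rx": 0, "ry": 0, "rz": -28.5},
    {"dx": 0, "dy": 0, "dz": -0.0006, "rx": 0, "ry": 0, "rz": -38},
    {"dx": 0, "dy": 0, "dz": -0.0007, "rx": 0, "ry": 0, "rz": -48}
  ]
}}

```text
time: 22.65
position: [0.562, -0.0892, 0.1769]
tool_rot: [0.927, 0.222, 0.299, -0.04]
ft_force: [0.3, 0.5, 2.2]
grip_width: 0.0456
```

```bash
python3 ft.py 2;python3 go2.py -.0231 0 c
```

```text
t 22.7 F [ 0.23 -0.1  -1.41] sd [1.46 0.07 0.1 ] M [ 0.06  -0.304  0.041] w [0.0456 0.0459] p [561.92 -89.2  176.9 ] J6 -0.39
lateral off nominal in tool (mm) [ 1.08  0.39 22.89] tilt err 0.06
t 22.75 q [-0.644  0.422  2.02   1.027  0.605 -0.382] w 0.0451 ft tool [-0.09  0.32 -1.11] M [ 0.061 -0.39   0.006]
d mm [0.16 0.22 0.17] rv [-0.02 -0.05 -0.  ] |rv| 0.1
```

>>> {"name": "step_arm", "arguments": {
  "targets": [
    {"dx": 0.0001, "dy": 0.0001, "dz": -0.0002, "rx": 0, "ry": 0, "rz": -9.5},
    {"dx": 0.0001, "dy": 0.0001, "dz": -0.0004, "rx": 0, "ry": 0, "rz": -19},
    {"dx": 0.0001, "dy": 0.0001, "dz": -0.0006, "rx": 0, "ry": 0, "rz": -28.5},
    {"dx": 0.0001, "dy": 0.0001, "dz": -0.0008, "rx": 0, "ry": 0, "rz": -38},
    {"dx": 0.0001, "dy": 0.0001, "dz": -0.0009, "rx": 0, "ry": 0, "rz": -48}
  ]
}}

```text
time: 23.38
position: [0.5614, -0.0894, 0.1775]
tool_rot: [0.759, 0.577, 0.289, 0.084]
ft_force: [0.2, -0.8, 0.9]
grip_width: 0.0453
```

```bash
python3 ft.py 2;python3 go2.py -.0222 0 c
```

```text
t 23.43 F [ 0.1 -0.3 -1. ] sd [0.45 1.14 0.18] M [ 0.191 -0.183 -0.027] w [0.0453 0.0455] p [561.4  -89.45 177.54] J6 -1.22
lateral off nominal in tool (mm) [ 0.35  1.01 22.04] tilt err 0.05
t 23.475 q [-0.645  0.42   2.02   1.024  0.607 -1.211] w 0.0456 ft tool [ 0.02 -0.27  0.2 ] M [ 0.209 -0.184 -0.066]
d mm [-0.02  0.14  0.17] rv [ 0.02 -0.04 -0.  ] |rv| 0.0
```

>>> {"name": "step_arm", "arguments": {
  "targets": [
    {"dx": 0, "dy": 0, "dz": -0.0002, "rx": 0, "ry": 0, "rz": -9.5},
    {"dx": 0, "dy": 0, "dz": -0.0003, "rx": 0, "ry": 0, "rz": -19},
    {"dx": 0, "dy": 0, "dz": -0.0005, "rx": 0, "ry": 0, "rz": -28.5},
    {"dx": 0, "dy": 0, "dz": -0.0007, "rx": 0, "ry": 0, "rz": -38},
    {"dx": 0, "dy": 0, "dz": -0.0008, "rx": 0, "ry": 0, "rz": -48}
  ]
}}

```text
time: 24.1
position: [0.5611, -0.0897, 0.1782]
tool_rot: [0.461, 0.835, 0.23, 0.194]
ft_force: [0.6, 0.8, 0.7]
grip_width: 0.0457
```

```bash
python3 ft.py 3;python3 go2.py -.0214 0 c
```

```text
t 24.2 F [ 0.52  0.78 -0.41] sd [0.35 0.57 0.22] M [ 0.206 -0.008 -0.02 ] w [0.0457 0.0455 0.0451] p [561.04 -89.69 178.23] J6 -2.041
lateral off nominal in tool (mm) [-0.61  0.97 21.23] tilt err 0.05
t 24.25 q [-0.646  0.418  2.02   1.022  0.608 -2.04 ] w 0.0452 ft tool [-0.38  0.49 -1.12] M [ 0.272 -0.02   0.017]
d mm [-0.06  0.    0.16] rv [ 0.05 -0.01 -0.  ] |rv| 0.1
```

>>> {"name": "step_arm", "arguments": {
  "targets": [
    {"dx": 0, "dy": 0, "dz": -0.0001, "rx": 0, "ry": 0, "rz": -8},
    {"dx": 0, "dy": 0, "dz": -0.0003, "rx": 0, "ry": 0, "rz": -16},
    {"dx": 0, "dy": 0, "dz": -0.0004, "rx": 0, "ry": 0, "rz": -24},
    {"dx": 0, "dy": 0, "dz": -0.0006, "rx": 0, "ry": 0, "rz": -32},
    {"dx": 0, "dy": 0, "dz": -0.0007, "rx": 0, "ry": 0, "rz": -39}
  ]
}}

```text
time: 24.88
position: [0.5607, -0.0898, 0.1788]
tool_rot: [0.16, 0.94, 0.154, 0.259]
ft_force: [-1.0, 0.5, -0.1]
grip_width: 0.0455
```

```bash
python3 ft.py 4;python3 go2.py -.0205 0 c
```

```text
t 25.02 F [-0.18  0.2   0.22] sd [0.79 0.23 0.45] M [ 0.16   0.133 -0.01 ] w [0.0455 0.0455 0.0451 0.0453] p [560.67 -89.78 178.79] J6 -2.713
lateral off nominal in tool (mm) [-1.06  0.43 20.56] tilt err 0.06
t 25.075 q [-0.647  0.417  2.02   1.02   0.609 -2.713] w 0.0456 ft tool [-0.55  0.21 -0.28] M [ 0.144  0.157 -0.005]
d mm [-0.07 -0.03 -0.07] rv [0.05 0.02 0.  ] |rv| 0.1
```

Turned about 580° in total. Draw off along the axis, slowly at first, and check the force.

>>> {"name": "step_arm", "arguments": {
  "targets": [
    {"dx": 0, "dy": 0, "dz": -0.0005, "rx": 0, "ry": 0, "rz": 0},
    {"dx": 0, "dy": 0, "dz": -0.001, "rx": 0, "ry": 0, "rz": 0},
    {"dx": 0, "dy": 0, "dz": -0.0015, "rx": 0, "ry": 0, "rz": 0},
    {"dx": 0, "dy": 0, "dz": -0.002, "rx": 0, "ry": 0, "rz": 0},
    {"dx": 0, "dy": 0, "dz": -0.002, "rx": 0, "ry": 0, "rz": 0}
  ]
}}

```text
time: 25.7
position: [0.5595, -0.0902, 0.1804]
tool_rot: [0.161, 0.94, 0.154, 0.259]
ft_force: [0.3, -0.2, 0.5]
grip_width: 0.0458
```

```bash
python3 ft.py 4
```

```text
t 25.85 F [-0.4  -0.04  0.14] sd [0.28 0.14 0.41] M [0.157 0.14  0.014] w [0.0458 0.0455 0.0449 0.0454] p [559.57 -90.19 180.44] J6 -2.709
lateral off nominal in tool (mm) [-1.03  0.43 18.53] tilt err 0.05
```

Free (no force over 2 mm of pull). Continue along the axis.

>>> {"name": "step_arm", "arguments": {
  "targets": [
    {"dx": 0, "dy": 0, "dz": -0.004, "rx": 0, "ry": 0, "rz": 0},
    {"dx": 0, "dy": 0, "dz": -0.008, "rx": 0, "ry": 0, "rz": 0},
    {"dx": 0, "dy": 0, "dz": -0.012, "rx": 0, "ry": 0, "rz": 0},
    {"dx": 0, "dy": 0, "dz": -0.016, "rx": 0, "ry": 0, "rz": 0},
    {"dx": 0, "dy": 0, "dz": -0.02, "rx": 0, "ry": 0, "rz": 0}
  ]
}}

```text
time: 26.52
position: [0.5487, -0.0943, 0.1971]
tool_rot: [0.161, 0.94, 0.154, 0.259]
ft_force: [0.3, 0.6, -0.5]
grip_width: 0.0453
```

>>> {"name": "step_arm", "arguments": {
  "targets": [
    {"dx": 0, "dy": 0, "dz": -0.01, "rx": 0, "ry": 0, "rz": 0},
    {"dx": 0, "dy": 0, "dz": -0.022, "rx": 0, "ry": 0, "rz": 0},
    {"dx": 0, "dy": 0, "dz": -0.036, "rx": 0, "ry": 0, "rz": 0},
    {"dx": 0, "dy": 0, "dz": -0.05, "rx": 0, "ry": 0, "rz": 0},
    {"dx": 0, "dy": 0, "dz": -0.06, "rx": 0, "ry": 0, "rz": 0}
  ]
}}

```text
time: 27.15
position: [0.5161, -0.1071, 0.2472]
tool_rot: [0.161, 0.94, 0.154, 0.259]
ft_force: [-0.6, 0.3, -1.0]
grip_width: 0.0453
```

```bash
python3 ft.py 3; python3 -c "
from h import *
c=snap('side','s_7');a=c['img'][60:220,240:420];cv2.imwrite('pics/c11.png',cv2.resize(a,None,fx=4.4,fy=3.7,interpolation=2))"
```

```text
t 27.25 F [0.37 0.07 0.17] sd [0.55 0.5  0.34] M [0.148 0.144 0.042] w [0.0453 0.0453 0.0454] p [ 516.23 -107.32  247.52] J6 -2.568
lateral off nominal in tool (mm) [ -1.73   0.28 -63.14] tilt err 0.15
```

View pics/c11.png

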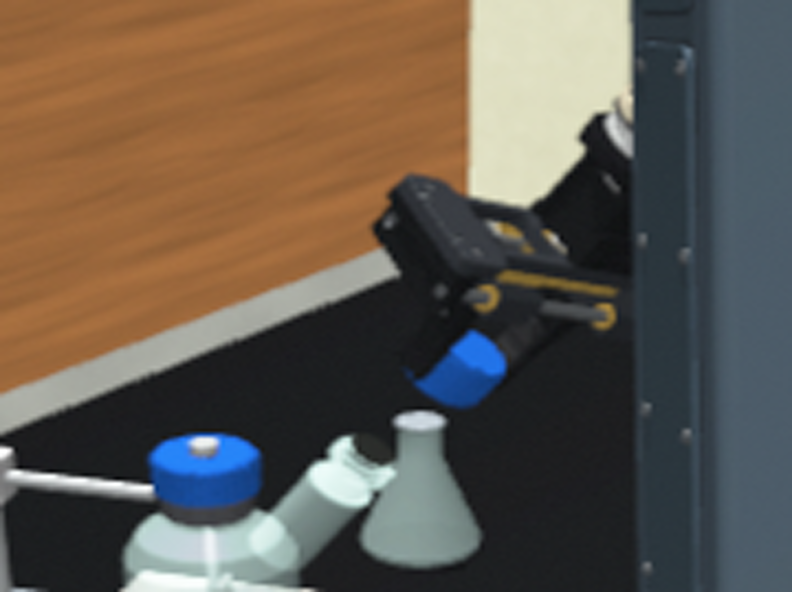

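```bash
cat > go3.py <<'E'
from d import *
rep([float(a) for a in sys.argv[1:4]],np.array([0,0,-1.]),float(sys.argv[4]))
o,p,r=state();print(p.round(4),'tool y az',np.degrees(np.arctan2(*r.apply([0,1,0])[[1,0]])).round(1))
E
python3 go3.py .4987 .2753 .22 90;python3 go3.py .4987 .2753 .22 80
```

```text
t 27.35 q [-0.754  0.242  2.021  0.833  0.774 -2.568] w 0.0456 ft tool [ 0.46 -0.24  1.9 ] M [ 0.181  0.22  -0.006]
d mm [172.31 330.45  90.68] rv [38.71  3.08 86.93] |rv| 95.2
[ 0.5165 -0.1069  0.2464] tool y az 76.1
t 27.35 q [-0.754  0.242  2.021  0.833  0.774 -2.568] w 0.0456 ft tool [ 0.46 -0.24  1.9 ] M [ 0.181  0.22  -0.006]
d mm [172.31 330.45  90.68] rv [37.47  6.31 77.32] |rv| 86.1
[ 0.5165 -0.1069  0.2464] tool y az 76.1
```

>>> {"name": "step_arm", "arguments": {
  "targets": [
    {"dx": 0.01, "dy": 0.02, "dz": 0.0, "rx": 2, "ry": 0.3, "rz": 4},
    {"dx": 0.028, "dy": 0.055, "dz": 0.01, "rx": 6, "ry": 1, "rz": 12},
    {"dx": 0.045, "dy": 0.09, "dz": 0.02, "rx": 10, "ry": 1.6, "rz": 20},
    {"dx": 0.064, "dy": 0.125, "dz": 0.03, "rx": 14, "ry": 2.3, "rz": 28.5},
    {"dx": 0.083, "dy": 0.16, "dz": 0.04, "rx": 18, "ry": 3, "rz": 37}
  ]
}}

```text
time: 27.98
position: [0.5069, 0.0306, 0.2374]
tool_rot: [0.375, 0.904, 0.111, 0.174]
ft_force: [0.1, -0.9, -0.0]
grip_width: 0.0454
```

```bash
python3 go3.py .4987 .2753 .2 43
```

```text
t 27.975 q [-0.275  0.194  2.004  0.321  0.59  -1.294] w 0.0454 ft tool [-0.71 -0.51  0.01] M [ 0.112  0.113 -0.058]
d mm [189.56 152.03  48.21] rv [23.72  5.62 42.37] |rv| 48.9
[0.5069 0.0306 0.2374] tool y az 47.3
```

>>> {"name": "step_arm", "arguments": {
  "targets": [
    {"dx": 0.038, "dy": 0.03, "dz": 0.01, "rx": 4.7, "ry": 1.1, "rz": 8},
    {"dx": 0.08, "dy": 0.064, "dz": 0.02, "rx": 10, "ry": 2.4, "rz": 17},
    {"dx": 0.12, "dy": 0.096, "dz": 0.03, "rx": 15, "ry": 3.5, "rz": 26},
    {"dx": 0.157, "dy": 0.126, "dz": 0.04, "rx": 19.5, "ry": 4.6, "rz": 34},
    {"dx": 0.1896, "dy": 0.152, "dz": 0.048, "rx": 23.7, "ry": 5.6, "rz": 42.4}
  ]
}}

```text
time: 28.6
position: [0.4998, 0.2442, 0.2043]
tool_rot: [0.628, 0.777, 0.028, 0.038]
ft_force: [0.8, -0.4, -0.7]
grip_width: 0.0454
```

```bash
python3 ft.py 4;python3 go3.py .4987 .2753 .05 0; python3 -c "
from h import *
c=snap('side','s_8');cv2.imwrite('pics/c12.png',cv2.resize(c['img'][120:400,120:420],None,fx=2.6,fy=2.1,interpolation=2))
c=snap('top','t_8')"
```

```text
t 28.75 F [0.63 0.85 0.66] sd [1.74 1.78 0.31] M [-0.088  0.014  0.03 ] w [0.0454 0.0452 0.0453 0.0455] p [500.68 247.47 203.81] J6 0.07
lateral off nominal in tool (mm) [343.38  29.28 -14.62] tilt err 30.01
t 28.8 q [ 0.27   0.409  1.68  -0.036  0.963  0.07 ] w 0.0456 ft tool [-0.93 -0.24  0.81] M [-0.046 -0.046  0.007]
d mm [ 34.9   -8.05 152.79] rv [ 5.27  1.45 -0.  ] |rv| 5.5
[0.4996 0.2437 0.2037] tool y az 12.7
```

View pics/s_8.png

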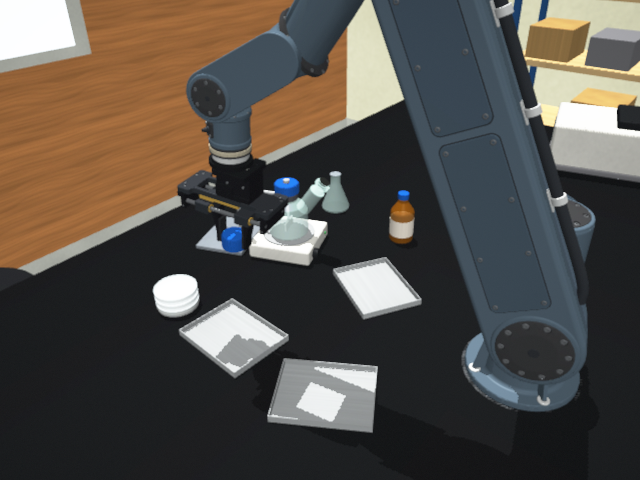

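View pics/t_8.png

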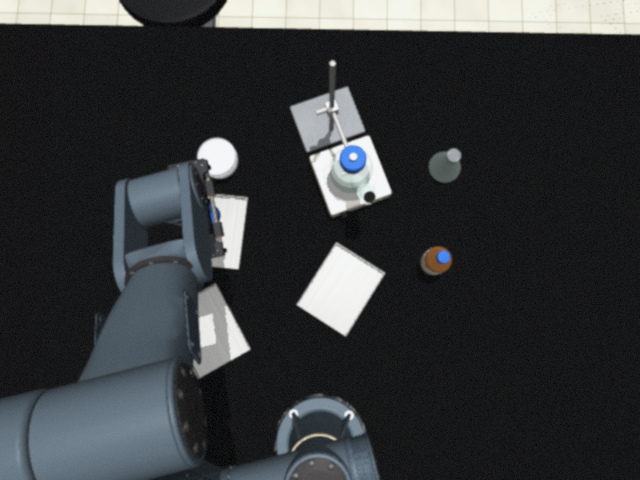

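>>> {"name": "step_arm", "arguments": {
  "targets": [
    {"dx": 0.007, "dy": -0.0015, "dz": 0.02, "rx": 1.2, "ry": 0.3, "rz": 0},
    {"dx": 0.016, "dy": -0.0035, "dz": 0.055, "rx": 2.5, "ry": 0.7, "rz": 0},
    {"dx": 0.024, "dy": -0.0055, "dz": 0.09, "rx": 3.8, "ry": 1, "rz": 0},
    {"dx": 0.031, "dy": -0.007, "dz": 0.125, "rx": 4.8, "ry": 1.3, "rz": 0},
    {"dx": 0.0349, "dy": -0.008, "dz": 0.15, "rx": 5.3, "ry": 1.45, "rz": 0}
  ]
}}

```text
time: 29.52
position: [0.4975, 0.2721, 0.0507]
tool_rot: [0.627, 0.779, -0.002, -0.001]
ft_force: [-0.4, 0.7, 0.6]
grip_width: 0.0451
```

```bash
python3 ft.py 8; python3 go3.py .4987 .2753 .02 0; python3 -c "
from h import *
c=snap('side','s_9');cv2.imwrite('pics/c13.png',cv2.resize(c['img'][240:390,150:310],None,fx=4.5,fy=4,interpolation=2))
c=snap('top','t_9')"
```

```text
t 29.88 F [ 0.13 -0.21 -0.1 ] sd [0.37 0.39 0.5 ] M [-0.117 -0.034  0.008] w [0.0451 0.0451 0.0454 0.0454 0.0454 0.0452 0.0453 0.0455] p [497.74 272.39  51.87] J6 0.089
lateral off nominal in tool (mm) [368.79  28.44 143.22] tilt err 34.9
t 29.925 q [ 0.305  0.674  1.698 -0.     0.768  0.089] w 0.0456 ft tool [-0.22 -0.07 -0.03] M [-0.174 -0.054  0.019]
d mm [ 2.01 -0.17 34.58] rv [ 0.12 -0.01  0.  ] |rv| 0.1
[0.4992 0.2734 0.0546] tool y az 12.4
```

View pics/c13.png

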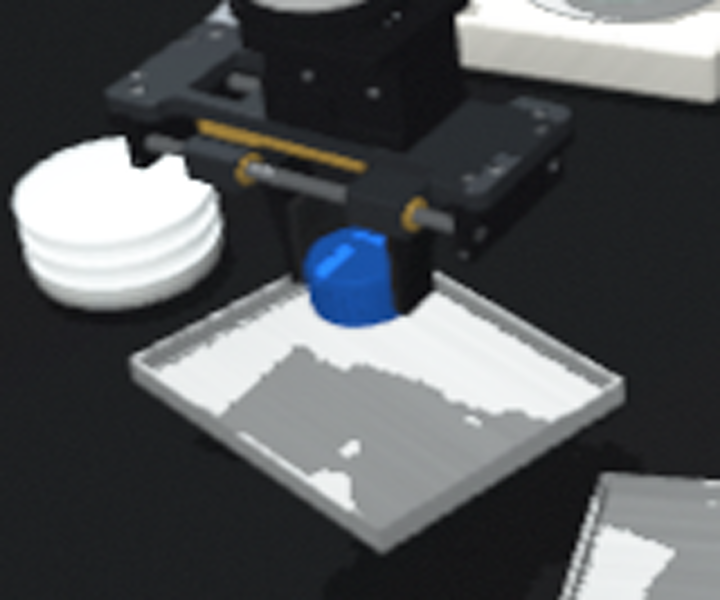

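Run:
```python
from d import *
o,p,r=state();print(p)
c=load('s_9');I=c['img'].astype(int);m=((I[...,0]-I[...,2]>50)&(I[...,0]>60)).astype(np.uint8)
m[:270]=0;m[340:]=0;m[:,:200]=0;m[:,260:]=0
k,l,s,ce=cv2.connectedComponentsWithStats(m);i=1+np.argmax(s[1:,4]);print(s[i],ce[i])
X=pts(c)[l==i];print(np.percentile(X,[2,10,50,90,98],axis=0).round(4))
cx=None
ys,xs=np.where(l==i);b=ys.max();print('bottom px',xs[ys==b].mean(),b)
# bottom ray: front rim point = nearest to camera horizontally; cut with vertical line at cap axis minus 23mm toward camera
cam=-c['R'].T@c['t'];ctr=np.array([p[0],p[1]]);d=cam[:2]-ctr;d/=np.linalg.norm(d);fp=ctr+.023*d
for z in np.arange(.04,.08,.004):print(round(z,3),proj(c,[*fp,z]).round(1))
# finger tip z
for u,v in((240,318),(238,316),(236,312)):print(pts(c)[v,u])
P=pts(c);mm=(np.hypot(P[...,0]-.499,P[...,1]-.275)<.05);mm&=(P[...,2]<.02)&(P[...,2]>-.02);print('floor z',np.median(P[mm][:,2]))
```

```text
[0.49904845 0.27347639 0.05445479]
[217 296  22  26 428] [227.4182243  309.09579439]
[[0.475  0.2546 0.0339]
 [0.4776 0.2666 0.0654]
 [0.4931 0.2849 0.0861]
 [0.5126 0.2956 0.0895]
 [0.5291 0.2973 0.0906]]
bottom px 228.5 321
0.04 [232.3 328.8]
0.044 [232.1 327.3]
0.048 [231.9 325.7]
0.052 [231.7 324.2]
0.056 [231.5 322.6]
0.06 [231.3 321.1]
0.064 [231.1 319.5]
0.068 [230.9 317.9]
0.072 [230.7 316.3]
0.076 [230.5 314.7]
[0.46714458 0.27672636 0.06746986]
[0.47297519 0.27628602 0.0692637 ]
[0.47470557 0.27862709 0.08000028]
floor z 0.0015655175224132093
```

>>> {"name": "step_arm", "arguments": {
  "targets": [
    {"dx": 0.001, "dy": 0, "dz": 0.012, "rx": 0, "ry": 0, "rz": 0},
    {"dx": 0.002, "dy": 0, "dz": 0.026, "rx": 0, "ry": 0, "rz": 0},
    {"dx": 0.002, "dy": 0, "dz": 0.04, "rx": 0, "ry": 0, "rz": 0},
    {"dx": 0.002, "dy": 0, "dz": 0.048, "rx": 0, "ry": 0, "rz": 0},
    {"dx": 0.002, "dy": 0, "dz": 0.053, "rx": 0, "ry": 0, "rz": 0}
  ]
}}

```text
time: 30.65
position: [0.4984, 0.2753, 0.0004]
tool_rot: [0.627, 0.779, 0.0, 0.0]
ft_force: [0.7, -0.4, -0.6]
grip_width: 0.0455
```

```bash
python3 ft.py 8; python3 -c "
from h import *
c=snap('side','s_10');cv2.imwrite('pics/c14.png',cv2.resize(c['img'][270:390,160:300],None,fx=5.5,fy=4.8,interpolation=2))"
```

```text
t 31.0 F [-0.07 -0.39  0.47] sd [0.33 0.57 0.26] M [-0.114 -0.042 -0.011] w [0.0455 0.0457 0.0454 0.0454 0.0459 0.0453 0.0457 0.0457] p [498.7  275.44   1.2 ] J6 0.092
lateral off nominal in tool (mm) [371.53  29.89 193.96] tilt err 34.84
```

View pics/c14.png

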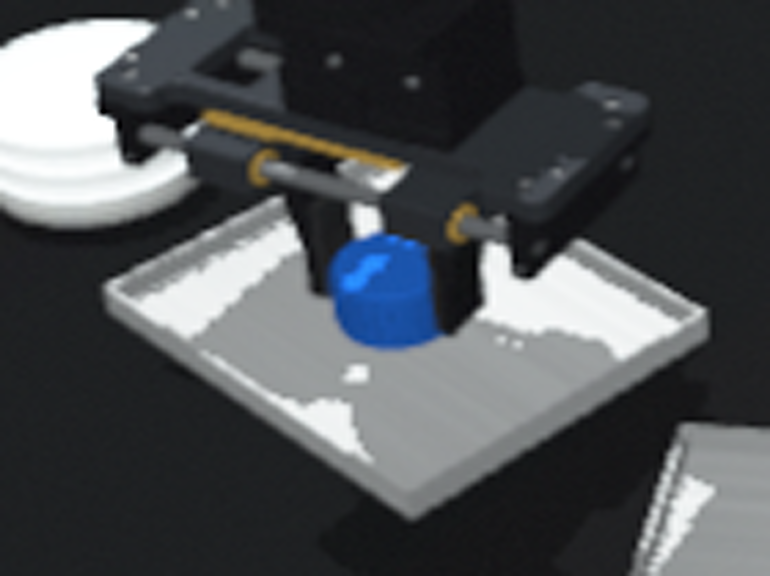

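>>> {"name": "step_arm", "arguments": {
  "targets": [
    {"dx": 0, "dy": 0, "dz": 0.001, "rx": 0, "ry": 0, "rz": 0},
    {"dx": 0, "dy": 0, "dz": 0.002, "rx": 0, "ry": 0, "rz": 0},
    {"dx": 0, "dy": 0, "dz": 0.003, "rx": 0, "ry": 0, "rz": 0},
    {"dx": 0, "dy": 0, "dz": 0.004, "rx": 0, "ry": 0, "rz": 0},
    {"dx": 0, "dy": 0, "dz": 0.005, "rx": 0, "ry": 0, "rz": 0}
  ]
}}

```text
time: 31.72
position: [0.499, 0.2755, -0.0033]
tool_rot: [0.627, 0.779, 0.001, 0.001]
ft_force: [-0.3, -1.2, -0.3]
grip_width: 0.0454
```

```bash
python3 ft.py 6
```

```text
t 31.98 F [0.1  0.02 0.26] sd [0.76 0.43 0.32] M [-0.099 -0.029 -0.001] w [0.0454 0.0457 0.0455 0.0453 0.0454 0.0453] p [498.94 275.53  -3.25] J6 0.092
lateral off nominal in tool (mm) [371.56  30.2  198.39] tilt err 34.85
```

>>> {"name": "step_arm", "arguments": {
  "targets": [
    {"dx": 0, "dy": 0, "dz": 0.0005, "rx": 0, "ry": 0, "rz": 0},
    {"dx": 0, "dy": 0, "dz": 0.001, "rx": 0, "ry": 0, "rz": 0},
    {"dx": 0, "dy": 0, "dz": 0.0015, "rx": 0, "ry": 0, "rz": 0},
    {"dx": 0, "dy": 0, "dz": 0.002, "rx": 0, "ry": 0, "rz": 0},
    {"dx": 0, "dy": 0, "dz": 0.002, "rx": 0, "ry": 0, "rz": 0}
  ]
}}

```text
time: 32.65
position: [0.4991, 0.2755, -0.0042]
tool_rot: [0.627, 0.779, 0.001, 0.001]
ft_force: [-1.5, -1.0, 5.7]
grip_width: 0.0456
```

```bash
python3 ft.py 6
```

```text
t 32.9 F [-0.58 -1.36 -6.25] sd [0.29 0.35 0.71] M [ 0.225 -0.101 -0.005] w [0.0456 0.045  0.0455 0.0456 0.0455 0.0453] p [499.09 275.52  -4.23] J6 0.092
lateral off nominal in tool (mm) [371.54  30.3  199.36] tilt err 34.83
```

>>> {"name": "step_arm", "arguments": {
  "targets": [
    {"dx": 0, "dy": 0, "dz": -0.0002, "rx": 0, "ry": 0, "rz": 0},
    {"dx": 0, "dy": 0, "dz": -0.0002, "rx": 0, "ry": 0, "rz": 0},
    {"dx": 0, "dy": 0, "dz": -0.0002, "rx": 0, "ry": 0, "rz": 0},
    {"dx": 0, "dy": 0, "dz": -0.0002, "rx": 0, "ry": 0, "rz": 0},
    {"dx": 0, "dy": 0, "dz": -0.0002, "rx": 0, "ry": 0, "rz": 0}
  ]
}}

```text
time: 33.58
position: [0.4992, 0.2755, -0.0041]
tool_rot: [0.627, 0.779, 0.001, 0.001]
ft_force: [0.8, 0.3, 0.4]
grip_width: 0.0454
```

```bash
python3 ft.py 4; python3 -c "
from h import *
c=snap('side','s_11');cv2.imwrite('pics/c15.png',cv2.resize(c['img'][290:370,190:280],None,fx=8,fy=7,interpolation=2))"
```

```text
t 33.73 F [ 0.1   0.67 -0.28] sd [0.11 0.37 0.45] M [-0.145 -0.033 -0.001] w [0.0454 0.0458 0.0453 0.0458] p [499.15 275.55  -4.09] J6 0.092
lateral off nominal in tool (mm) [371.54  30.32 199.24] tilt err 34.82
```

View pics/c15.png

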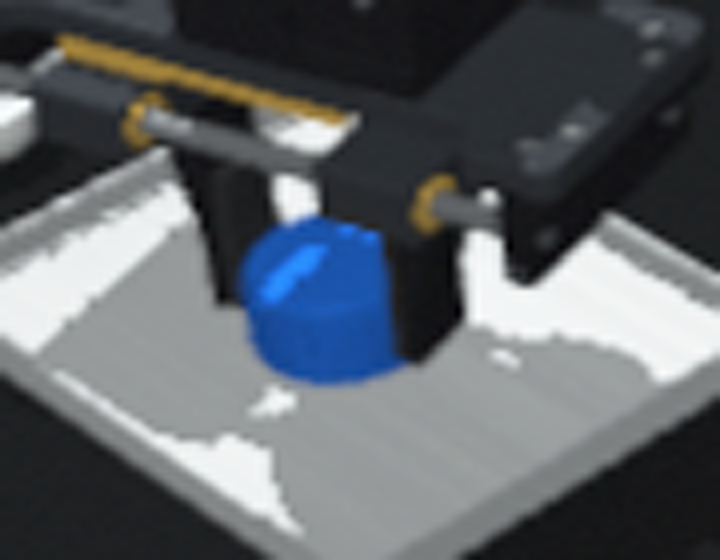

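>>> {"name": "step_arm", "arguments": {
  "targets": [
    {"dx": 0, "dy": 0, "dz": 0, "rx": 0, "ry": 0, "rz": 0},
    {"dx": 0, "dy": 0, "dz": 0, "rx": 0, "ry": 0, "rz": 0},
    {"dx": 0, "dy": 0, "dz": 0, "rx": 0, "ry": 0, "rz": 0},
    {"dx": 0, "dy": 0, "dz": 0, "rx": 0, "ry": 0, "rz": 0},
    {"dx": 0, "dy": 0, "dz": 0, "rx": 0, "ry": 0, "rz": 0}
  ],
  "gripper": 0.8,
  "force": 3
}}

```text
time: 34.45
position: [0.4991, 0.2755, -0.0041]
tool_rot: [0.627, 0.779, 0.001, 0.001]
ft_force: [0.4, -0.2, 0.1]
grip_width: 0.0698
```

```bash
python3 ft.py 4; python3 -c "
from h import *
c=snap('side','s_12');cv2.imwrite('pics/c16.png',cv2.resize(c['img'][290:370,190:280],None,fx=8,fy=7,interpolation=2))"
```

```text
t 34.6 F [ 0.1  -0.12  0.19] sd [0.39 0.43 0.85] M [-0.109 -0.047  0.003] w [0.0698 0.0694 0.0697 0.0696] p [499.1  275.53  -4.08] J6 0.092
lateral off nominal in tool (mm) [371.54  30.3  199.22] tilt err 34.83
```

View pics/c16.png

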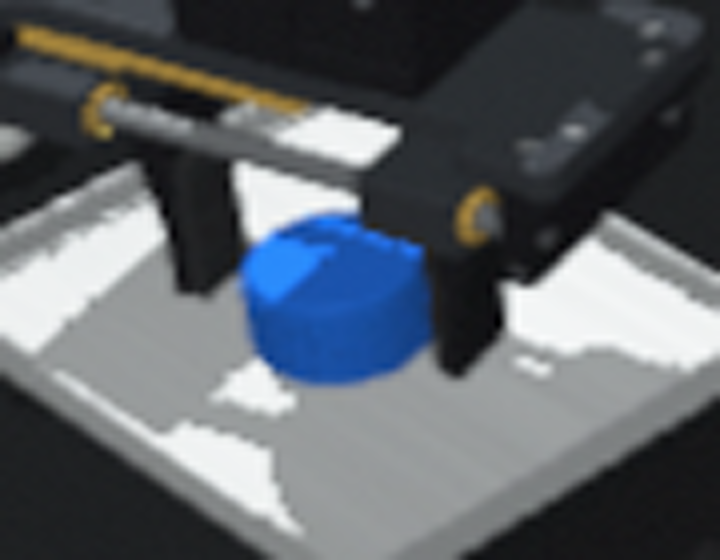

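The cap is standing upright on the tray floor and the fingers are clear, so I'll retreat straight up.

>>> {"name": "step_arm", "arguments": {
  "targets": [
    {"dx": 0, "dy": 0, "dz": -0.005, "rx": 0, "ry": 0, "rz": 0},
    {"dx": 0, "dy": 0, "dz": -0.02, "rx": 0, "ry": 0, "rz": 0},
    {"dx": 0, "dy": 0, "dz": -0.045, "rx": 0, "ry": 0, "rz": 0},
    {"dx": 0, "dy": 0, "dz": -0.075, "rx": 0, "ry": 0, "rz": 0},
    {"dx": 0, "dy": 0, "dz": -0.1, "rx": 0, "ry": 0, "rz": 0}
  ]
}}

```text
time: 35.33
position: [0.4992, 0.2756, 0.0982]
tool_rot: [0.627, 0.779, 0.002, 0.001]
ft_force: [0.8, 0.0, 0.8]
grip_width: 0.0698
```

>>> {"name": "step_arm", "arguments": {
  "targets": [
    {"dx": 0, "dy": 0, "dz": -0.02, "rx": 0, "ry": 0, "rz": 0},
    {"dx": 0, "dy": 0, "dz": -0.05, "rx": 0, "ry": 0, "rz": 0},
    {"dx": 0, "dy": 0, "dz": -0.08, "rx": 0, "ry": 0, "rz": 0},
    {"dx": 0, "dy": 0, "dz": -0.1, "rx": 0, "ry": 0, "rz": 0},
    {"dx": 0, "dy": 0, "dz": -0.1, "rx": 0, "ry": 0, "rz": 0}
  ]
}}

```text
time: 35.95
position: [0.4999, 0.2759, 0.2009]
tool_rot: [0.627, 0.779, 0.004, 0.003]
ft_force: [0.3, -0.3, -0.8]
grip_width: 0.0698
```

```bash
python3 ft.py 4
python3 - <<'E'
from h import *
c=snap('side','s_13');t=snap('top','t_13')
I=c['img'].astype(int);m=((I[...,0]-I[...,2]>50)&(I[...,0]>60)).astype(np.uint8);m[:290]=0;m[350:]=0
X=pts(c)[m>0];X=X[X[:,2]>0];print(np.percentile(X,[2,50,98],axis=0).round(4))
P=pts(c)
for n,uv in (('dishes',(176,284)),('bottle',(403,196))):
    print(n,P[uv[1],uv[0]].round(3))
E
```

```text
t 36.1 F [-0.13 -0.2   0.56] sd [0.49 0.43 0.63] M [-0.096 -0.038 -0.008] w [0.0698 0.0696 0.0695 0.0699] p [498.76 275.5  199.06] J6 0.092
lateral off nominal in tool (mm) [371.61  30.57  -3.89] tilt err 34.8
[[0.4735 0.2574 0.0015]
 [0.4892 0.2831 0.0273]
 [0.5178 0.299  0.032 ]]
dishes [0.683 0.265 0.046]
bottle [ 0.423 -0.254  0.131]
```

View pics/s_13.png

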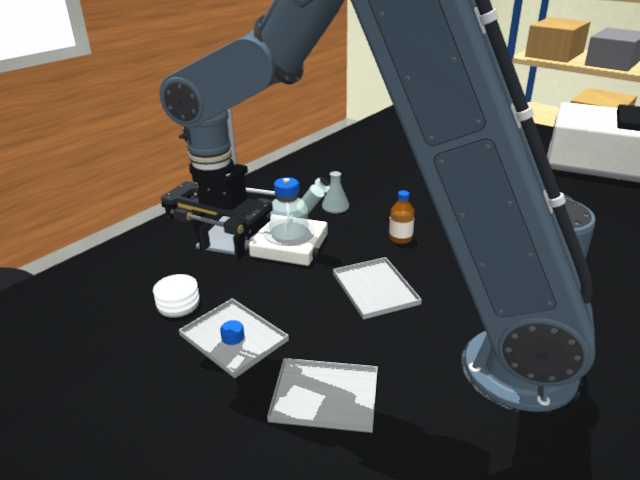

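View pics/t_13.png

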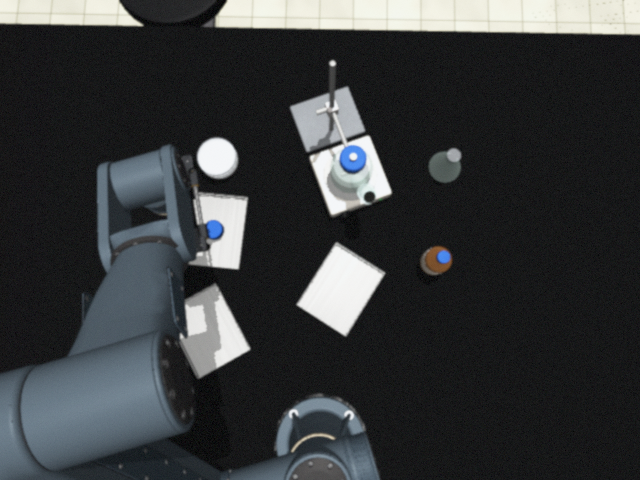

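The cap stands upright on the tray at side pixel (232,332), with its top at z about 0.031 (expected 0.030). The tray, flask, bottle, conical flask and dishes are at the same pixels as at the start. The arm is clear, so I'm handing in.

```bash
python3 -c "
from rig import robot
print(robot.hand_in())"
```

```text
the job is handed in; nothing more can be done
None
```

The cap is off the side arm and standing open side down at the middle of the farthest tray, about 0.57 m from the robot's base. I handed the job in at about 36 s of the 72 s.

- **Unscrewing:** I turned the cap about 580° in two strokes at 30 N grip, lifting with the 6 mm pitch. The forces I read at the end of each move while turning stayed under about 4 N. While centring the gripper on the cap the readings reached about 5 N. It then drew off along the axis with no measurable resistance.
- **Placing:** I lowered the cap until it touched, at about 6 N, then eased back to zero force before letting go.
- **Last checks:** The cap's top measured z of about 0.031, against 0.030 expected. The tray, flask, bottle, conical flask and dishes were at their starting pixels, the wrist force was near zero, and the gripper was about 0.2 m above the cap.
- **What disagreed:** The cameras showed the fingertips about 31 mm further back along the tool than the reported pose and `tip_reach` imply. I corrected for that throughout, and the grasp bore it out. The cap also touched the tray about 3–4 mm sooner than predicted.

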